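Reset the marble skittles lane

ROBOT

A 7-joint arm with a two-finger parallel gripper is mounted at the origin on the work surface. World frame = base frame: x ahead of the robot, y to its left, z up, the work surface at z = 0. Lengths are in m, angles in rad, forces in N, time in s.
With the tool pointing down it reaches from about 0.425 to 0.875 m from the base axis. Payload 4.7 kg.
Tool frame: the origin (TCP) lies midway between the tips of the shut fingers; the grasp point (between the pads) lies 19 mm behind it; z points along the fingers, y is the line along which they close (so a half turn about z gives the same grasp; the last joint's range is limited). The gripper opens to 87 mm and grips with 3 to 60 N. Pads are 19 mm wide; open, the fingers measure 117 mm over their backs; the gripper's body (75 mm by 190 mm) begins 51 mm behind the grasp point.
Start: joints at [1.332, 0.321, -0.07, 1.45, 0.023, 1.371, -0.057], TCP at [0.163, -0.629, 0.195] pointing down, gripper open.
Joint ranges: [-2.86, 2.86], [-0.3, 2.09], [-1.38, 1.24], [0.06, 2.45], [-1.56, 4.7], [0.09, 2.05], [-2.69, 2.69]. Speed limits (rad/s): [2.57, 2.57, 3.14, 3.14, 3.14, 3.14, 3.14].

INTERFACE

Orientations are given as a unit quaternion [w, x, y, z].
In Python, from cell import r gives the robot as it stands.
- The arm moves only by the tool servo_tool, never from a script. Its argument "deltas" is one flat list of numbers, 6 for each row, row after row: the shift along the tool's x, y, z normalised to -1 to 1, where 1 is 20 cm, then the turn, a rotation vector about the tool's x, y, z normalised to -1 to 1, where 1 is 5 degrees. A call has 1 to 12 rows; each row shifts and turns the commanded pose from where the row before left it, along the tool's axes as they then stand; what a row does not reach is not made up. A row lasts 1/10 s, in which the tool goes at most 50 mm and 8.59 degrees, less where a joint would pass 70% of its speed; a pose out of reach is approached as far as the arm can. A call with a number of a shift or a turn outside -1 to 1 is refused whole. A call with a gripper value outside its range is refused whole. "claw" is the opening, from 0 (shut) to 1 (fully open), set as the call begins (left out, the last holds). The fingers move at their own pace and stop on an object; "force" is the grip in N (left out, the last holds). Time passes only in rows, so rows that do not move let the fingers close. It gives the time, the measured TCP pose, the force, the opening and the grip force at its end, in the units of the state.
- r.get_state(): the state, without advancing time (a new reading comes with each control period).
- r.camera(name): name is "scene" or "top" or "wrist"; returns the picture (480x640x3 uint8, blue, green, red); there is no depth.
- r.camera_params(name): a dict with "camera_matrix" (3x3 intrinsics, pixels), "R" (3x3) and "t" (3): a world point X has camera coordinates R X + t. Camera axes: x right, y down, z forward; pixel columns grow to the right and rows downward; lengths in m; the calibration is good to about 2 mm. A picture is of the moment at which its call begins: read the wrist's pose just before it. camera_params takes no time and is no camera call; for the wrist camera it gives the pose at the moment of the call.
- r.sign_off(): hands the job in; it is judged then, once.
The state is a dict: "time": time; "qpos": joint angles; "dq": joint speeds; "tau": joint torques, N m; "tool_pos": TCP position; "tool_rot": TCP orientation; "wrist_force": force on the tool from outside, world axes, zero at the start; "wrist_torque": the same for the moment, N m; "opening": opening from 0.0 (shut) to 1.0 (fully open); "grasp_force": force on a finger pad.
Only numpy, scipy, OpenCV 4.12 (cv2) and the standard library are available. Lean on these libraries where they do the work, as an engineer would, in place of code of your own. Each camera call takes 0.05 s, during which the arm holds its last target. There are 200 camera calls.

TASK

Get the marble skittles game ready for the next child: stand every fallen skittle upright inside the lane, with those already standing still on their feet at the end. Fit the holed marble plate over the two pins of its rack, handle up, until it sits flush, and then put one glass marble in each of its two big holes. Put right whatever gets knocked over as you work, and leave the other things on the counter where they are.

Things in the scene. Friction and masses are not known exactly. Their poses are not given: they have to be found in the camera images.
- lane: Fixed lane: pale board, low wooden lip all round, blue stripe along its middle. Origin under its centre on the counter; y along its length, x across, z up. Floor 6 mm above the counter; inside the lips 380 mm (y) by 150 mm (x); lips 8 mm wide, 9 mm above the floor. Place and heading vary a little.
- skittle1: Wooden skittle 76 mm tall, 45 g: foot cylinder 34 mm wide and 36 mm long, neck 18 mm, plain ball head 32 mm wide. Origin on its axis at mid-height (38 mm above the sole); z points from foot to head; head's centre at z +22 mm. Pinched lightly (3 N) by the head and lifted, it swings to hang nearly upright. Red foot. Starts lying along the lane, head either way; may be absent.
- skittle2: Wooden skittle 76 mm tall, 45 g: foot cylinder 34 mm wide and 36 mm long, neck 18 mm, plain ball head 32 mm wide. Origin on its axis at mid-height (38 mm above the sole); z points from foot to head; head's centre at z +22 mm. Pinched lightly (3 N) by the head and lifted, it swings to hang nearly upright. Yellow foot. Starts lying along the lane, head either way; may be absent.
- skittle3: Wooden skittle 76 mm tall, 45 g: foot cylinder 34 mm wide and 36 mm long, neck 18 mm, plain ball head 32 mm wide. Origin on its axis at mid-height (38 mm above the sole); z points from foot to head; head's centre at z +22 mm. Pinched lightly (3 N) by the head and lifted, it swings to hang nearly upright. Blue foot. Starts lying along the lane, head either way; may be absent.
- skittle4: Wooden skittle 76 mm tall, 45 g: foot cylinder 34 mm wide and 36 mm long, neck 18 mm, plain ball head 32 mm wide. Origin on its axis at mid-height (38 mm above the sole); z points from foot to head; head's centre at z +22 mm. Pinched lightly (3 N) by the head and lifted, it swings to hang nearly upright. Green foot. Starts lying along the lane, head either way; may be absent.
- skittle5: Wooden skittle 76 mm tall, 45 g: foot cylinder 34 mm wide and 36 mm long, neck 18 mm, plain ball head 32 mm wide. Origin on its axis at mid-height (38 mm above the sole); z points from foot to head; head's centre at z +22 mm. Pinched lightly (3 N) by the head and lifted, it swings to hang nearly upright. Orange foot. Starts standing in the lane, on its far side.
- skittle6: Wooden skittle 76 mm tall, 45 g: foot cylinder 34 mm wide and 36 mm long, neck 18 mm, plain ball head 32 mm wide. Origin on its axis at mid-height (38 mm above the sole); z points from foot to head; head's centre at z +22 mm. Pinched lightly (3 N) by the head and lifted, it swings to hang nearly upright. White foot. Starts standing in the lane, on its far side.
- rack: Fixed wooden block 100 (x) by 200 (y) by 20 mm high with two upright pale pins at y = -80 and +80 mm, x = 0: 10 mm in diameter, 27 mm above the block's top, the last 7 mm tapered to 4 mm. Origin under its centre on the counter, z up. Stands left, middle or right in front of the lane; heading varies.
- plate: Loose mint-green plate 90 (x) by 190 (y) by 15 mm, 0.14-0.28 kg, starts flat on the counter. Origin centre of its underside, z up. At x = 0: 12 mm pin holes at y = -80, +80 and 30 mm marble holes at y = -45, +45. Blue handle block on top at the centre, 16 (x) by 28 mm (y), from 15 to 45 mm above the underside. Fits either way round.
- seat_a (a point): Where a marble's centre comes to rest in the plate's big hole on the own -y side: plate frame (0, -45, 31) mm.
- seat_b (a point): The same for the big hole on the own +y side: plate frame (0, 45, 31) mm.
- tray: Fixed catch tray with a cork floor 6 mm above the counter and dark wooden lips 16 mm above the counter (10 mm above the cork); outside 110 mm (own x) by 190 mm (own y), lips 6 mm wide. Origin at the centre of its underside, z up.
- marble1_center (a point): Centre of a smooth green glass marble 44 mm in diameter, 110 g. Starts resting on the tray's cork; rolls freely if pushed.
- marble2_center (a point): Centre of the second, equal glass marble, starting at the tray's other end.
- mug: Bystander: white speckled enamel mug, 82 mm in diameter, 82 mm high, handle at own +y; origin at the centre of its underside.
- die: Bystander: yellow wooden dot die, 40 mm cube; origin at the centre of its underside.
- beaker: Bystander: orange plastic beaker, 64 mm in diameter, 55 mm high; origin at the centre of its underside.
- wiper: Bystander: blue board wiper, 50 by 110 by 28 mm high; origin at the centre of its underside.
- arch: Bystander: red toy arch, 30 by 100 by 65 mm high; origin at the centre of its underside.

How it is judged:
On the way, in this order (a step that is already met when the one before it is completed fails the run):
1. the plate sits flush on the rack, over both pins (horizontal distance between plate and rack below 0.004 m and z of plate in the frame of rack between 0.017 and 0.0235 m and angle between plate's own z axis and vertical below 0.03 rad and angle between the y axis of plate and the y axis of rack, either way round below 0.05 rad), for 0.3 s.
2. one marble rests in each big hole of the seated plate (all of step 1 and ((distance between marble1_center and seat_a below 0.005 m and distance between marble2_center and seat_b below 0.005 m) or (distance between marble1_center and seat_b below 0.005 m and distance between marble2_center and seat_a below 0.005 m))), for 0.3 s.
At the end, for the whole second after the job is handed in: Plate on the rack within 4 mm and 0.05 rad, level, underside under 3.5 mm above the block; a marble in each big hole within 5 mm of its seat; every skittle present stands inside the lips, foot on the lane's floor, within 0.1 rad of vertical; all at rest (all of step 2 and angle between each of skittle1, skittle2, skittle3, skittle4, skittle5, skittle6's own z axis and vertical below 0.1 rad and z of skittle1 in the frame of lane between 0.04 and 0.048 m and x of skittle1 in the frame of lane between -0.062 and 0.062 m and y of skittle1 in the frame of lane between -0.177 and 0.177 m and linear speed of each of skittle1, skittle2, skittle3, skittle4, skittle5, skittle6, plate below 0.03 m/s and z of skittle2 in the frame of lane between 0.04 and 0.048 m and x of skittle2 in the frame of lane between -0.062 and 0.062 m and y of skittle2 in the frame of lane between -0.177 and 0.177 m and z of skittle3 in the frame of lane between 0.04 and 0.048 m and x of skittle3 in the frame of lane between -0.062 and 0.062 m and y of skittle3 in the frame of lane between -0.177 and 0.177 m and z of skittle4 in the frame of lane between 0.04 and 0.048 m and x of skittle4 in the frame of lane between -0.062 and 0.062 m and y of skittle4 in the frame of lane between -0.177 and 0.177 m and z of skittle5 in the frame of lane between 0.04 and 0.048 m and x of skittle5 in the frame of lane between -0.062 and 0.062 m and y of skittle5 in the frame of lane between -0.177 and 0.177 m and z of skittle6 in the frame of lane between 0.04 and 0.048 m and x of skittle6 in the frame of lane between -0.062 and 0.062 m and y of skittle6 in the frame of lane between -0.177 and 0.177 m); the robot touches nothing.
It fails at once if the mug is pushed more than 4 cm or knocked over (distance of mug from where it was at the start of the episode above 0.04 m or angle between mug's own z axis and vertical above 0.6 rad).
It fails at once if the die is pushed more than 4 cm or knocked over (distance of die from where it was at the start of the episode above 0.04 m or angle between die's own z axis and vertical above 0.6 rad).
It fails at once if the beaker is pushed more than 4 cm or knocked over (distance of beaker from where it was at the start of the episode above 0.04 m or angle between beaker's own z axis and vertical above 0.6 rad).
It fails at once if the wiper is pushed more than 4 cm or knocked over (distance of wiper from where it was at the start of the episode above 0.04 m or angle between wiper's own z axis and vertical above 0.6 rad).
It fails at once if the arch is pushed more than 4 cm or knocked over (distance of arch from where it was at the start of the episode above 0.04 m or angle between arch's own z axis and vertical above 0.6 rad).
Of skittle1, skittle2, skittle3, skittle4 only 2 to 4 are there at a start; the rules pass over those that are not, and their reading is None.
At some moment in a run one of skittle1, skittle2, skittle3, skittle4, plate may be knocked a few centimetres aside while the robot is not near it.
It also fails if it takes over 210 s, if anything falls off the work surface, if the arm or the gripper's body presses on something with over 40 N, if the wrist force passes 120 N, or if a joint passes its speed limit or range.

## Working session

There is one attempt and no reset: what is moved stays moved. The work goes in short steps, Python scripts to look and compute and a tool call to move; the robot and the scene stay as the last step left them, time stands still between calls to the robot, and variables do not carry over. Pictures are saved under pics/ and viewed, at most 14 in all, crops included, and the job is handed in when it is done.

Besides the shell and the picture viewer there is one more tool, called after "Request:" as name(argument=value, ...) on one line, values as JSON. servo_tool: Moves the arm, as the interface text tells. Scaled input: -1 to 1 covers 20 cm each way for a shift and 5 degrees each way for a turn. Its arguments: {"type":"object","properties":{"deltas":{"type":"array","items":{"type":"number"}},"claw":{"type":"number"},"force":{"type":"number"}},"required":["deltas"]}

```bash
ls; mkdir -p pics; python3 - <<'E'
from cell import r
import cv2
for n in ("scene","top","wrist"):
    p=r.camera_params(n); print(n,p['camera_matrix'],p['R'],p['t'])
    cv2.imwrite(f'pics/{n}0.png',r.camera(n))
print(r.get_state())
E
```

```text
pics
scene [[623.13992327   0.         320.13863637]
 [  0.         623.13992327 240.43847699]
 [  0.           0.           1.        ]] [[ 0.48205593  0.87605326  0.01235966]
 [ 0.54735337 -0.29011077 -0.78500957]
 [-0.68412453  0.38518362 -0.61936033]] [-0.21853305 -0.28082043  1.78132878]
top [[549.04365461   0.         322.87332045]
 [  0.         549.04365461 240.63374045]
 [  0.           0.           1.        ]] [[ 5.25661892e-02 -9.98617107e-01 -8.18091814e-04]
 [-9.76382888e-01 -5.12238579e-02 -2.09887048e-01]
 [ 2.09554891e-01  1.18317331e-02 -9.77725298e-01]] [-0.08227617  0.57287737  1.28399845]
wrist [[333.39808369   0.         325.57404127]
 [  0.         333.39808369 240.75042958]
 [  0.           0.           1.        ]] [[ 0.25084101 -0.96802774 -0.00104199]
 [-0.92806559 -0.24079159  0.28410153]
 [-0.27526906 -0.07029728 -0.95879364]] [-0.65047861 -0.03414197  0.3901518 ]
{'time': 0.15, 'qpos': array([ 1.33213547,  0.32166301, -0.07008774,  1.45136413,  0.0226051 ,
        1.37079609, -0.05690346]), 'dq': array([-0.00097232, -0.00159994, -0.00081362, -0.00363844, -0.00012005,
       -0.00052416, -0.00132883]), 'tau': array([-2.33697720e-04, -4.91799581e+01, -4.04603910e-01, -3.12875390e+01,
       -6.38788263e-02,  4.04896145e-02,  8.48376021e-05]), 'tool_pos': array([ 0.16239291, -0.6289292 ,  0.19382152]), 'tool_rot': array([-7.09301978e-04,  9.92022840e-01,  1.26056191e-01, -1.34732303e-04]), 'wrist_force': array([0.36629863, 0.68309619, 0.47502027]), 'wrist_torque': array([ 0.00985238, -0.00397073,  0.02933082]), 'grasp_force': 0.0, 'opening': 0.9982600171735982}
```

View pics/top0.png

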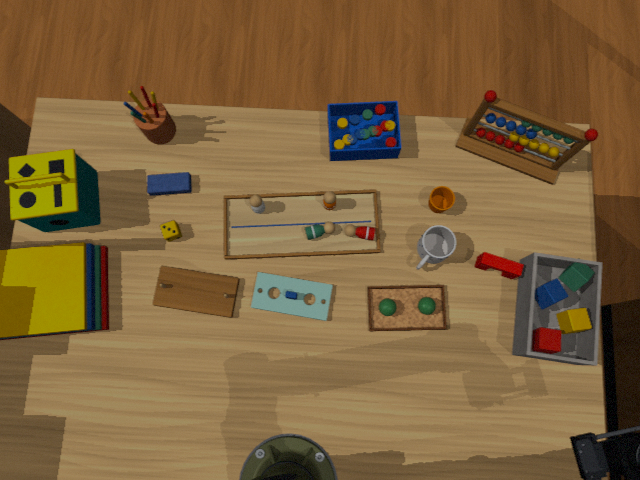

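View pics/scene0.png

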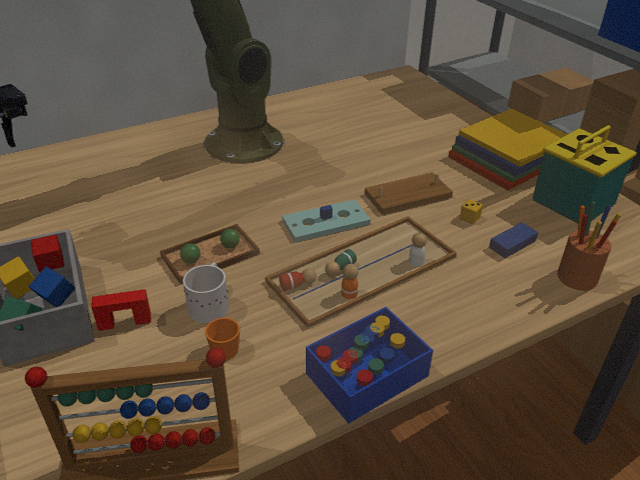

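The top view shows green lying at (318,230) and red lying at (360,232), with white at (256,204) and orange at (329,200) standing. The plate is at (292,296), the rack at (197,292), and the marbles at (388,307) and (427,305). The scene view agrees: only red and green have fallen.

```bash
cat > h.py <<'E'
from cell import r
import cv2, numpy as np
from scipy.spatial.transform import Rotation as Rn
def ray(p,uv):
    K,R,t=p['camera_matrix'],np.array(p['R']),np.array(p['t'])
    d=R.T@np.linalg.solve(K,[uv[0],uv[1],1.]); return -R.T@t,d
def onz(p,uv,z):
    c,d=ray(p,uv); return c+d*(z-c[2])/d[2]
def tri(*pu):
    A=np.zeros((3,3));b=np.zeros(3)
    for p,uv in pu:
        c,d=ray(p,uv); d=d/np.linalg.norm(d); M=np.eye(3)-np.outer(d,d); A+=M;b+=M@c
    return np.linalg.solve(A,b)
def proj(p,X):
    q=np.array(p['R'])@np.array(X)+p['t']; q=p['camera_matrix']@q; return q[:2]/q[2]
def pose():
    s=r.get_state(); w,x,y,z=s['tool_rot']
    return s, np.array(s['tool_pos']), Rn.from_quat([x,y,z,w])
def plan(P,yaw):
    """tool down, tool y axis at world yaw (mod pi). prints shift in tool units & turn deg about tool z, plus tilt fix"""
    s,p,R=pose(); best=None
    for k in (0,np.pi):
        a=yaw+k; y=np.array([np.cos(a),np.sin(a),0]); z=np.array([0,0,-1.]); x=np.cross(y,z)
        T=Rn.from_matrix(np.c_[x,y,z]); d=(R.inv()*T).as_rotvec(degrees=True)
        if best is None or np.linalg.norm(d)<np.linalg.norm(best): best=d
    print('t',round(s['time'],2),'pos',p.round(4),'shift/0.2 tool:',(R.inv().apply(np.array(P)-p)/0.2).round(4),'turn/5deg:',(best/5).round(3),'q7',s['qpos'][6].round(2))
E
python3 - <<'E'
import cv2
a=cv2.imread('pics/top0.png')[180:345,140:460]
cv2.imwrite('pics/c1.png',cv2.resize(a,None,fx=2.5,fy=2.5,interpolation=cv2.INTER_CUBIC))
from h import *
p=r.camera_params('top')
for n,u,z in [('rackc',(197,292),.02),('plate',(292,296),.015),('m1',(388,307),.028),('m2',(427,305),.028),('green',(322,229),.023),('red',(358,232),.023),('white',(256,199),.07),('orange',(329,196),.07),('mug',(437,240),.08)]:
    print(n,onz(p,u,z).round(3))
E
```

```text
rackc [0.439 0.253 0.02 ]
plate [0.442 0.018 0.015]
m1 [ 0.426 -0.22   0.028]
m2 [ 0.436 -0.315  0.028]
green [ 0.614 -0.048  0.023]
red [ 0.611 -0.139  0.023]
white [0.671 0.118 0.07 ]
orange [ 0.688 -0.061  0.07 ]
mug [ 0.588 -0.327  0.08 ]
```

View pics/c1.png

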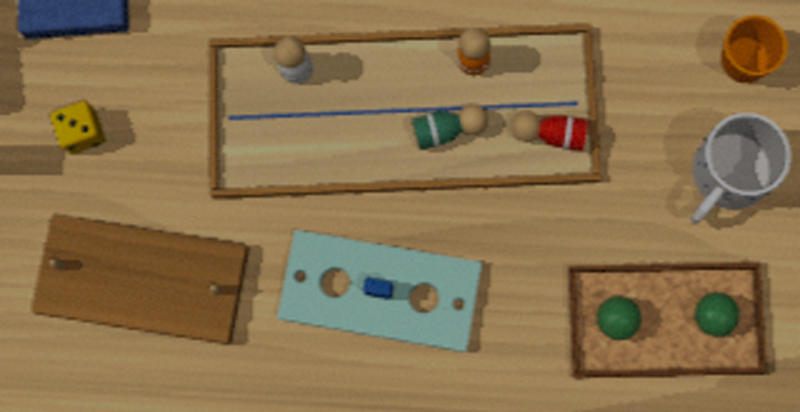

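```bash
python3 - <<'E'
from h import *
s,p,R=pose(); w=r.camera_params('wrist'); c=-np.array(w['R']).T@w['t']
print('cam in tool',R.inv().apply(c-p).round(4),'cam axes in tool\n',(R.inv().as_matrix()@np.array(w['R']).T).round(3))
t=r.camera_params('top')
f=lambda x,y:(x/2.5+140,y/2.5+180)
a,b=onz(t,f(300,276),.015),onz(t,f(459,304),.015); print('plate holes',a,b,(a+b)/2,np.linalg.norm(a-b),np.degrees(np.arctan2(*(b-a)[[1,0]])))
a,b=onz(t,f(52,262),.047),onz(t,f(213,288),.047); print('pins',a,b,(a+b)/2,np.linalg.norm(a-b),np.degrees(np.arctan2(*(b-a)[[1,0]])))
plan([.45,-.42,.28],np.radians(-90))
E
```

```text
cam in tool [ 0.0787  0.001  -0.1894] cam axes in tool
 [[ 0.001 -0.959 -0.284]
 [ 1.     0.001  0.001]
 [-0.001 -0.284  0.959]]
plate holes [0.45164177 0.09791544 0.015     ] [ 0.43216042 -0.0614553   0.015     ] [0.44190109 0.01823007 0.015     ] 0.16055702164984853 -96.9692117958636
pins [0.44891735 0.33615288 0.047     ] [0.43188261 0.17735139 0.047     ] [0.44039998 0.25675213 0.047     ] 0.15971253232550672 -96.12274229800026
t 0.15 pos [ 0.1624 -0.6289  0.1938] shift/0.2 tool: [ 1.6536 -0.6524 -0.4301] turn/5deg: [-0.016  0.003  2.897] q7 -0.06
```

Request:
servo_tool(deltas=[0.2,-0.08,-0.06,0,0,0,0.2,-0.08,-0.06,0,0,0,0.2,-0.08,-0.06,0,0,0,0.2,-0.08,-0.06,0,0,0,0.2,-0.08,-0.06,0,0,0,0.2,-0.08,-0.06,0,0,0,0.2,-0.08,-0.06,0,0,0,0.2,-0.08,0,0,0,0,0,0,0,0,0,1,0,0,0,0,0,1,0,0,0,0,0,1,0,0,0,0,0,1])

```text
time: 1.35
tool_pos: [0.4403, -0.4252, 0.2782]
tool_rot: [-0.0, 0.999, -0.05, -0.0]
wrist_force: [-1.4, -0.3, -0.2]
opening: 0.995
grasp_force: 0.0
```

```bash
python3 - <<'E'
from h import *
plan([.45,.10,.18],np.radians(-96.5))
E
```

```text
t 1.35 pos [ 0.4403 -0.4252  0.2782] shift/0.2 tool: [-0.2124 -2.6174  0.4922] turn/5deg: [-0.005  0.008  0.159] q7 -0.98
```

Request:
servo_tool(deltas=[-0.019,-0.238,0.045,0,0,0,-0.019,-0.238,0.045,0,0,0,-0.019,-0.238,0.045,0,0,0,-0.019,-0.238,0.045,0,0,0,-0.019,-0.238,0.045,0,0,0,-0.019,-0.238,0.045,0,0,0,-0.019,-0.238,0.045,0,0,0,-0.019,-0.238,0.045,0,0,0,-0.019,-0.238,0.045,0,0,0,-0.019,-0.238,0.045,0,0,0,-0.019,-0.238,0.045,0,0,0.15,0,0,0,0,0,0])

```text
time: 2.55
tool_pos: [0.4473, 0.1073, 0.1789]
tool_rot: [-0.001, 0.999, -0.049, -0.001]
wrist_force: [-0.7, -0.6, 0.2]
opening: 0.998
grasp_force: 0.0
```

```bash
cat > snap.py <<'E'
from h import *
import sys,pickle
n=sys.argv[1]; p=r.camera_params('wrist'); im=r.camera('wrist')
cv2.imwrite(f'pics/{n}.png',im); pickle.dump({k:np.array(v) for k,v in p.items()},open(f'pics/{n}.pkl','wb'))
plan([.45,.10,.18],np.radians(-96.5))
E
python3 snap.py w1
```

```text
t 2.6 pos [0.448  0.1033 0.1792] shift/0.2 tool: [ 0.0116  0.0153 -0.0041] turn/5deg: [-0.002  0.012  0.132] q7 -1.9
```

View pics/w1.png

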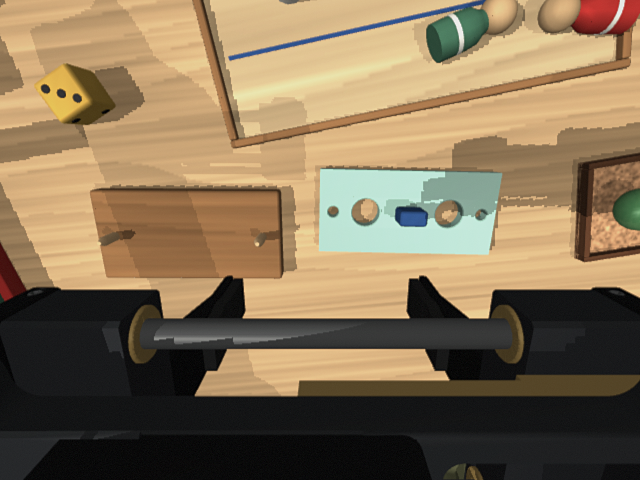

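Rack pins show at (110,238) and (262,240) and the plate's pin holes at (333,211) and (480,215), handle at (411,216). I'll take two settled views, a baseline apart.

```bash
python3 snap.py w2
```

```text
t 2.65 pos [0.4485 0.1007 0.1793] shift/0.2 tool: [ 0.0076  0.0025 -0.0035] turn/5deg: [0.008 0.008 0.084] q7 -1.9
```

Request:
servo_tool(deltas=[-0.05,0,-0.1,0,0,0,-0.05,-0.2,0,0,0,0,-0.05,-0.2,0,0,0,0,0,0,0,0,0,0,0,0,0,0,0,0,0,0,0,0,0,0])

```text
time: 3.25
tool_pos: [0.4286, 0.1802, 0.1994]
tool_rot: [0.001, 0.998, -0.056, -0.0]
wrist_force: [0.3, -0.4, -0.0]
opening: 0.997
grasp_force: 0.0
```

```bash
python3 snap.py w3; python3 - <<'E'
import cv2,numpy as np
a=cv2.imread('pics/w2.png')[150:290,80:290]; b=cv2.imread('pics/w3.png')
print(b.shape)
cv2.imwrite('pics/c2.png',np.vstack([cv2.resize(a,(600,400),interpolation=cv2.INTER_CUBIC)]))
cv2.imwrite('pics/c3.png',b)
from h import *
import pickle
for n in('w2','w3'):
    im=cv2.imread(f'pics/{n}.png'); p=pickle.load(open(f'pics/{n}.pkl','rb'))
    h=cv2.cvtColor(im,cv2.COLOR_BGR2HSV); m=cv2.inRange(h,(70,25,60),(100,140,255))
    m=cv2.morphologyEx(m,cv2.MORPH_CLOSE,np.ones((25,25)))
    c=max(cv2.findContours(m,0,2)[0],key=cv2.contourArea); q=cv2.approxPolyDP(cv2.convexHull(c),12,True)[:,0]
    X=np.array([onz(p,u,.015) for u in q]); print(n,q.tolist(),X.round(4).tolist(),X.mean(0).round(4))
E
```

```text
t 3.3 pos [0.4286 0.1803 0.1994] shift/0.2 tool: [0.1519 0.3867 0.0972] turn/5deg: [0.01  0.003 0.005] q7 -2.08
(480, 640, 3)
w2 [[316, 170], [496, 174], [484, 252], [316, 251]] [[0.4996, 0.107, 0.015], [0.4765, -0.0796, 0.015], [0.3912, -0.07, 0.015], [0.4114, 0.1167, 0.015]] [0.4446 0.0185 0.015 ]
w3 [[559, 144], [543, 223], [379, 221], [383, 143]] [[0.4768, -0.0797, 0.015], [0.39, -0.0689, 0.015], [0.4136, 0.1189, 0.015], [0.499, 0.1089, 0.015]] [0.4448 0.0198 0.015 ]
```

View pics/c3.png

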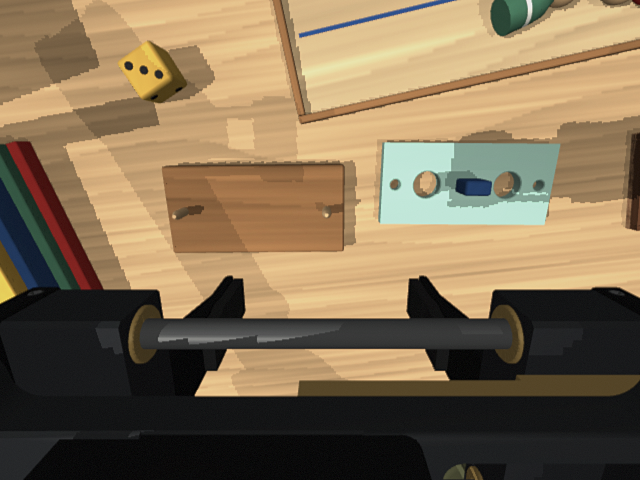

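View pics/c2.png

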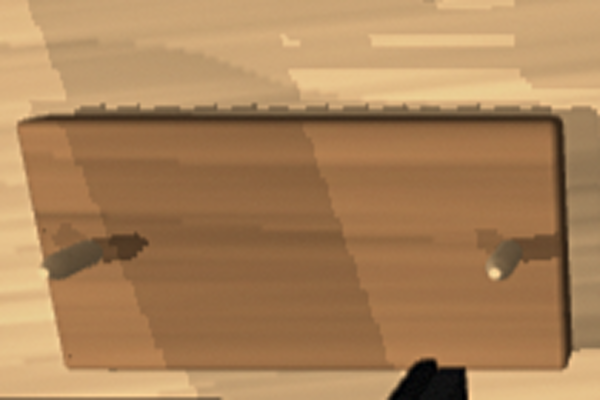

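```bash
python3 - <<'E'
from h import *
import pickle
p2=pickle.load(open('pics/w2.pkl','rb'));p3=pickle.load(open('pics/w3.pkl','rb'));t=r.camera_params('top')
f=lambda x,y:(x/2.857+80,y/2.857+150)
yaw=lambda a,b:np.degrees(np.arctan2(*(b-a)[[1,0]])).round(2)
L=[(p2,f(50,267)),(p3,(174.5,217))];Rr=[(p2,f(494,270)),(p3,(326,213.5))]
print('tri',tri(*L).round(4),tri(*Rr).round(4))
for k in (0,1):
    a=onz(*L[k],.047);b=onz(*Rr[k],.047);print(k,a.round(4),b.round(4),((a+b)/2).round(4),np.linalg.norm(a-b).round(4),yaw(a,b))
X=np.array([onz(p2,f(*u),.02) for u in [(20,120),(558,117),(568,366),(68,368)]]);print('block',X.round(4).tolist(),X.mean(0).round(4),yaw(X[0]+X[3],X[1]+X[2]))
X=np.array([onz(p3,u,.02) for u in [(163,166.5),(343.5,164.5),(343.5,250.5),(173.5,251.5)]]);print('block',X.round(4).tolist(),X.mean(0).round(4),yaw(X[0]+X[3],X[1]+X[2]))
h=[(p2,None),(p3,(395,184),(538.5,185))]
a,b=onz(p3,h[1][1],.015),onz(p3,h[1][2],.015);print('holes',((a+b)/2).round(4),np.linalg.norm(a-b),yaw(a,b))
# handle top
im=[cv2.imread(f'pics/{n}.png') for n in('w2','w3')]
for i,p in zip(im,(p2,p3)):
    hs=cv2.cvtColor(i,cv2.COLOR_BGR2HSV);m=cv2.inRange(hs,(105,120,30),(130,255,255));m[:150]=0;m[280:]=0;m[:,:320]=0
    c=max(cv2.findContours(m,0,2)[0],key=cv2.contourArea);print(cv2.boundingRect(c),cv2.minAreaRect(c)); 
    print('handle ~',onz(p,cv2.minAreaRect(c)[0],.035).round(4))
    for z in (.0,.015): pass
E
```

```text
tri [0.4486 0.3417 0.0349] [0.4351 0.1777 0.0457]
0 [0.4521 0.3329 0.047 ] [0.4351 0.1773 0.047 ] [0.4436 0.2551 0.047 ] 0.1566 -96.22
1 [0.4499 0.3357 0.047 ] [0.4358 0.1778 0.047 ] [0.4428 0.2568 0.047 ] 0.1586 -95.09
block [[0.5017, 0.3473, 0.02], [0.4829, 0.1514, 0.02], [0.3852, 0.1616, 0.02], [0.4044, 0.3582, 0.02]] [0.4436 0.2546 0.02  ] -95.53
block [[0.5014, 0.3478, 0.02], [0.4816, 0.1535, 0.02], [0.3843, 0.163, 0.02], [0.4053, 0.3597, 0.02]] [0.4432 0.256  0.02  ] -95.95
holes [0.4442 0.0188 0.015 ] 0.16020594233594654 -96.83
(392, 208, 31, 19) ((407.0, 217.0), (18.0, 30.0), 90.0)
handle ~ [0.4448 0.0189 0.035 ]
(456, 179, 36, 17) ((473.42132568359375, 186.60153198242188), (34.69731140136719, 15.959339141845703), 4.085616588592529)
handle ~ [0.4446 0.02   0.035 ]
```

```bash
python3 - <<'E'
from h import *
plan([.4445,.019,.10],np.radians(-96.8));plan([.4445,.019,.019],np.radians(-96.8))
E
```

```text
t 3.3 pos [0.4286 0.1803 0.1994] shift/0.2 tool: [0.1703 0.7919 0.4976] turn/5deg: [0.01  0.003 0.065] q7 -2.08
t 3.3 pos [0.4286 0.1803 0.1994] shift/0.2 tool: [0.1705 0.7915 0.9026] turn/5deg: [0.01  0.003 0.065] q7 -2.08
```

Request:
servo_tool(deltas=[0.042,0.2,0.1,0,0,0.06,0.042,0.198,0.12,0,0,0,0.042,0.198,0.14,0,0,0,0.044,0.196,0.14,0,0,0,0,0,0.1,0,0,0,0,0,0.1,0,0,0,0,0,0.1,0,0,0,0,0,0,0,0,0,0,0,0,0,0,0], claw=0.6)

```text
time: 4.2
tool_pos: [0.4437, 0.0204, 0.0397]
tool_rot: [-0.0, 0.998, -0.058, -0.0]
wrist_force: [-0.5, -0.1, 1.0]
opening: 0.601
grasp_force: 0.0
```

```bash
python3 snap.py w4; python3 - <<'E'
from h import *
plan([.4445,.019,.019],np.radians(-96.8))
import pickle
im=cv2.imread('pics/w4.png'); p=pickle.load(open('pics/w4.pkl','rb'))
h=cv2.cvtColor(im,cv2.COLOR_BGR2HSV); m=cv2.inRange(h,(70,25,60),(100,140,255));m=cv2.morphologyEx(m,cv2.MORPH_CLOSE,np.ones((15,15)))
c=max(cv2.findContours(m,0,2)[0],key=cv2.contourArea); q=cv2.approxPolyDP(cv2.convexHull(c),12,True)[:,0]
print(q.tolist(),np.array([onz(p,u,.015) for u in q]).round(4).tolist())
cv2.imwrite('pics/c4.png',im)
E
```

```text
t 4.25 pos [0.4445 0.0207 0.0404] shift/0.2 tool: [-0.0177 -0.3971 -0.6981] turn/5deg: [ 0.001 -0.01  -0.028] q7 -1.83
t 4.25 pos [0.4445 0.0207 0.0404] shift/0.2 tool: [0.0011 0.0083 0.1069] turn/5deg: [ 0.001 -0.01   0.032] q7 -1.83
[[473, 197], [461, 289], [430, 318], [222, 318], [192, 289], [182, 196]] [[0.4773, -0.0801, 0.015], [0.4131, -0.0724, 0.015], [0.3928, -0.0502, 0.015], [0.4101, 0.0984, 0.015], [0.4349, 0.1146, 0.015], [0.4996, 0.1061, 0.015]]
```

View pics/c4.png

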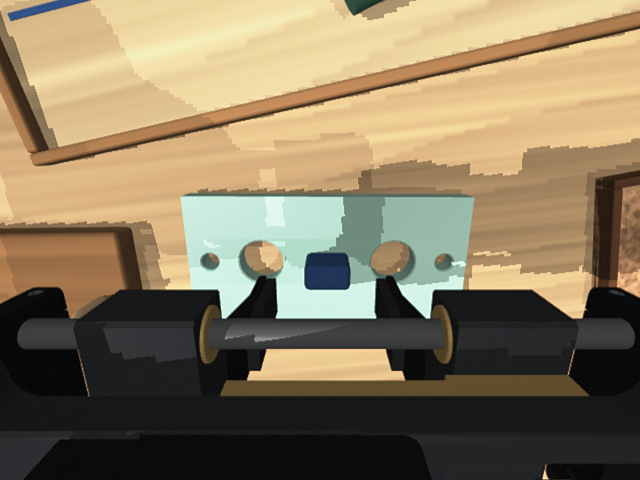

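The fingers straddle the handle, centred on it (327,271), with pin holes at (210,261) and (444,262). The plate hasn't moved, so I'll descend and grip.

Request:
servo_tool(deltas=[0,0.006,0.055,0,0,0.03,0,0,0.05,0,0,0,0,0,0,0,0,0])

```text
time: 4.55
tool_pos: [0.4424, 0.02, 0.0173]
tool_rot: [0.0, 0.998, -0.059, -0.001]
wrist_force: [-0.7, -0.9, 0.2]
opening: 0.602
grasp_force: 0.0
```

Request:
servo_tool(deltas=[0,0,0,0,0,0,0,0,0,0,0,0,0,0,0,0,0,0,0,0,0,0,0,0,0,0,0,0,0,0], claw=0, force=45)

```text
time: 5.05
tool_pos: [0.4439, 0.0202, 0.0188]
tool_rot: [0.0, 0.998, -0.059, 0.0]
wrist_force: [-0.2, 0.8, 0.4]
opening: 0.232
grasp_force: 0.0
```

Request:
servo_tool(deltas=[0,0,-0.1,0,0,0,0,0,-0.1,0,0,0,0,0,-0.1,0,0,0,0,0,-0.1,0,0,0,0,0,0,0,0,0])

```text
time: 5.55
tool_pos: [0.446, 0.0202, 0.1012]
tool_rot: [0.0, 0.998, -0.059, 0.003]
wrist_force: [0.3, -0.3, -0.3]
opening: 0.004
grasp_force: 0.0
```

```bash
python3 - <<'E'
from h import *
plan([.4433,.2565,.10],np.radians(-95.9))
E
```

```text
t 5.55 pos [0.446  0.0202 0.1012] shift/0.2 tool: [-0.1518 -1.172   0.0045] turn/5deg: [ 0.006 -0.063 -0.164] q7 -1.77
```

Request:
servo_tool(deltas=[0,0,-0.2,0,0,0,0,0,-0.2,0,0,0,0,0,0,0,0,0,0,0,0,0,0,0], claw=0.6)

```text
time: 5.95
tool_pos: [0.444, 0.02, 0.1786]
tool_rot: [0.0, 0.998, -0.059, 0.0]
wrist_force: [-0.4, 0.1, -0.5]
opening: 0.283
grasp_force: 0.0
```

```bash
python3 snap.py w5; python3 - <<'E'
from h import *
import pickle
p4=pickle.load(open('pics/w4.pkl','rb'));print('w4 TCP px',proj(p4,[.4437,.0204,.0397]),'grasp pt',proj(p4,[.4437,.0204,.0587]),'handle top',proj(p4,[.4445,.019,.045]))
E
```

```text
t 6.0 pos [0.4431 0.02   0.1776] shift/0.2 tool: [-0.0126 -0.4011 -0.0124] turn/5deg: [ 0.004  0.015 -0.045] q7 -1.72
w4 TCP px [324.13015553 276.63846785] grasp pt [324.01428145 289.84934361] handle top [326.27603435 278.59604997]
```

View pics/w5.png

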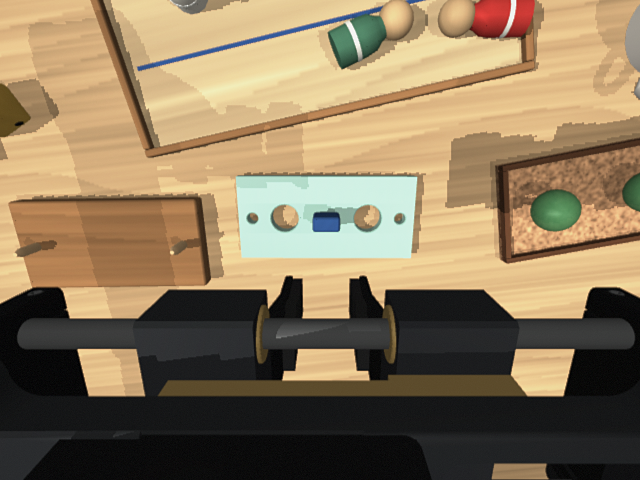

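The plate hasn't moved (handle at (326,222)), so the pads must have closed above the handle. The apparent finger gap also suggests the open fingertips sit higher than the TCP. I'll go back down and feel for it in small steps.

Request:
servo_tool(deltas=[0,0,0.2,0,0,0,0,0,0.2,0,0,0,0,0,0.2,0,0,0,0,0,0.19,0,0,0,0,0,0,0,0,0,0,0,0,0,0,0], claw=0.6)

```text
time: 6.6
tool_pos: [0.4424, 0.0206, 0.0199]
tool_rot: [-0.0, 0.998, -0.058, -0.002]
wrist_force: [0.4, 0.8, 0.7]
opening: 0.599
grasp_force: 0.0
```

Request:
servo_tool(deltas=[0,0,0.01,0,0,0,0,0,0,0,0,0])

```text
time: 6.8
tool_pos: [0.4453, 0.02, 0.0202]
tool_rot: [0.0, 0.998, -0.059, 0.002]
wrist_force: [-0.1, 0.9, -0.3]
opening: 0.598
grasp_force: 0.0
```

Request:
servo_tool(deltas=[0,0,0.01,0,0,0,0,0,0,0,0,0])

```text
time: 7.0
tool_pos: [0.4443, 0.02, 0.0173]
tool_rot: [0.0, 0.998, -0.059, 0.001]
wrist_force: [-0.1, 0.6, 0.2]
opening: 0.599
grasp_force: 0.0
```

```bash
python3 snap.py w6; python3 - <<'E'
from h import *
s,p,R=pose(); print(p,s['wrist_force'],s['opening'])
E
```

```text
t 7.05 pos [0.4441 0.02   0.0172] shift/0.2 tool: [-0.0167 -0.4002 -0.8144] turn/5deg: [ 0.005 -0.012 -0.044] q7 -1.86
[0.44411148 0.02001789 0.01715008] [-0.55192085 -0.02777459 -1.13006007] 0.6012838584994707
```

View pics/w6.png

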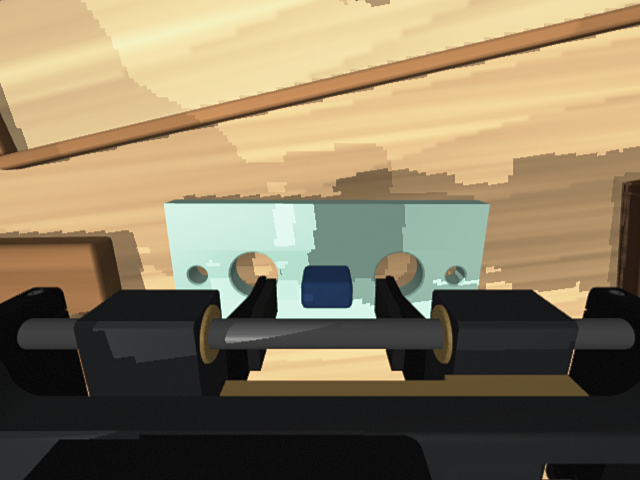

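```bash
python3 - <<'E'
from h import *
import pickle
p=pickle.load(open('pics/w6.pkl','rb')); s,P,R=pose()
for x in(.4365,.4525):
  for z in(.015,.045): print('handle',x,z,proj(p,[x,.005,z]).round(),proj(p,[x,.033,z]).round())
for x in(-.0095,0,.0095):
  for z in(0,-.01,-.019,-.028,-.04): print('tool',x,z,proj(p,P+R.apply([x,-.026,z])).round(),proj(p,P+R.apply([x,.026,z])).round())
E
python3 - <<'E'
import cv2
a=cv2.imread('pics/w6.png')[250:390,200:460]
cv2.imwrite('pics/c6.png',cv2.resize(a,None,fx=3,fy=3,interpolation=cv2.INTER_CUBIC)*1)
E
```

```text
handle 0.4365 0.015 [349. 284.] [305. 289.]
handle 0.4365 0.045 [353. 307.] [302. 312.]
handle 0.4525 0.015 [347. 260.] [301. 265.]
handle 0.4525 0.045 [350. 279.] [298. 285.]
tool -0.0095 0 [282. 291.] [366. 291.]
tool -0.0095 -0.01 [280. 298.] [368. 298.]
tool -0.0095 -0.019 [278. 305.] [370. 305.]
tool -0.0095 -0.028 [276. 313.] [372. 313.]
tool -0.0095 -0.04 [272. 325.] [375. 325.]
tool 0 0 [282. 277.] [366. 277.]
tool 0 -0.01 [279. 283.] [369. 283.]
tool 0 -0.019 [277. 290.] [371. 290.]
tool 0 -0.028 [275. 297.] [373. 297.]
tool 0 -0.04 [271. 308.] [376. 308.]
tool 0.0095 0 [281. 262.] [367. 262.]
tool 0.0095 -0.01 [279. 268.] [369. 268.]
tool 0.0095 -0.019 [277. 274.] [371. 274.]
tool 0.0095 -0.028 [274. 281.] [373. 281.]
tool 0.0095 -0.04 [271. 290.] [377. 290.]
```

View pics/c6.png

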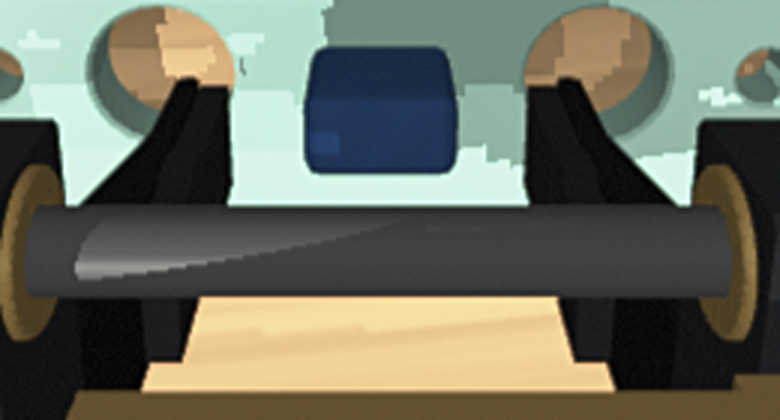

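The crop shows the fingertip inner front edges at about (277,278) and (375,277), and the handle top between rows 283 and 307. By projection, the real tips sit about 24 mm behind the reported TCP. I'll step down gently and watch the force.

Request:
servo_tool(deltas=[0,0,0.03,0,0,0,0,0,0,0,0,0])

```text
time: 7.25
tool_pos: [0.4431, 0.0201, 0.01]
tool_rot: [0.0, 0.998, -0.059, -0.001]
wrist_force: [-0.5, 0.1, -0.0]
opening: 0.598
grasp_force: 0.0
```

Request:
servo_tool(deltas=[0,0,0.03,0,0,0,0,0,0,0,0,0])

```text
time: 7.45
tool_pos: [0.443, 0.0202, 0.0038]
tool_rot: [-0.0, 0.998, -0.059, -0.001]
wrist_force: [-1.1, -0.4, -0.4]
opening: 0.6
grasp_force: 0.0
```

Request:
servo_tool(deltas=[0,0,0.02,0,0,0,0,0,0,0,0,0])

```text
time: 7.65
tool_pos: [0.4433, 0.0202, 0.0001]
tool_rot: [-0.0, 0.998, -0.059, -0.0]
wrist_force: [0.0, -0.2, 0.1]
opening: 0.599
grasp_force: 0.0
```

There was no contact at a reported z of 0, so the tips are indeed higher than the TCP. I'll go a little lower and grip.

Request:
servo_tool(deltas=[0,0,0.015,0,0,0,0,0,0,0,0,0])

```text
time: 7.85
tool_pos: [0.4435, 0.0201, -0.0027]
tool_rot: [0.0, 0.998, -0.059, -0.0]
wrist_force: [0.6, 0.6, 0.1]
opening: 0.602
grasp_force: 0.0
```

Request:
servo_tool(deltas=[0,0,0.01,0,0,0,0,0,0,0,0,0])

```text
time: 8.05
tool_pos: [0.4436, 0.0201, -0.0046]
tool_rot: [0.0, 0.998, -0.059, -0.0]
wrist_force: [-0.7, -0.4, 0.1]
opening: 0.595
grasp_force: 0.0
```

Request:
servo_tool(deltas=[0,0,0,0,0,0,0,0,0,0,0,0,0,0,0,0,0,0,0,0,0,0,0,0,0,0,0,0,0,0,0,0,0,0,0,0,0,0,0,0,0,0], claw=0, force=40)

```text
time: 8.75
tool_pos: [0.4438, 0.0201, -0.0043]
tool_rot: [0.0, 0.998, -0.059, 0.0]
wrist_force: [0.4, 0.2, 0.6]
opening: 0.316
grasp_force: 40.0
```

Gripped at 27.5 mm with 40 N. Now I'll lift and carry it to the rack.

Request:
servo_tool(deltas=[0,0,-0.12,0,0,0,0,0,-0.15,0,0,0,0,0,-0.1,0,0,0,0,0,0,0,0,0])

```text
time: 9.15
tool_pos: [0.446, 0.0202, 0.072]
tool_rot: [0.0, 0.998, -0.059, 0.003]
wrist_force: [0.6, 0.5, -0.9]
opening: 0.32
grasp_force: 40.0
```

```bash
python3 - <<'E'
from h import *
s,p,R=pose();print(s['opening'],s['grasp_force'],s['wrist_force'],s['qpos'].round(2))
plan([.4423,.2569,.067],np.radians(-95.8))
E
```

```text
0.320165002029412 39.99836913775653 [ 0.6066357   0.45972812 -0.91733546] [ 0.59  0.01 -0.69  2.07  0.01  1.06 -1.8 ]
t 9.15 pos [0.446  0.0202 0.072 ] shift/0.2 tool: [-0.1571 -1.1734  0.0234] turn/5deg: [ 0.006 -0.061 -0.185] q7 -1.8
```

Request:
servo_tool(deltas=[-0.02,-0.1,0,0,0,-0.19,-0.02,-0.18,0,0,0,0,-0.02,-0.18,0,0,0,0,-0.02,-0.18,0,0,0,0,-0.02,-0.18,0,0,0,0,-0.02,-0.18,0,0,0,0,-0.02,-0.12,0,0,0,0,-0.01,-0.053,0,0,0,0,0,0,0,0,0,0,0,0,0,0,0,0,0,0,0,0,0,0])

```text
time: 10.25
tool_pos: [0.438, 0.2547, 0.0691]
tool_rot: [0.001, 0.999, -0.051, -0.0]
wrist_force: [0.5, -0.0, -1.2]
opening: 0.318
grasp_force: 40.0
```

```bash
python3 snap.py w7;python3 - <<'E'
from h import *
s,p,R=pose();print(s['opening'],s['grasp_force'],s['wrist_force'])
plan([.4423,.2569,.067],np.radians(-95.8))
import pickle
im=cv2.imread('pics/w7.png'); p=pickle.load(open('pics/w7.pkl','rb'))
h=cv2.cvtColor(im,cv2.COLOR_BGR2HSV); m=cv2.inRange(h,(70,25,60),(100,140,255));m=cv2.morphologyEx(m,cv2.MORPH_CLOSE,np.ones((15,15)))
c=max(cv2.findContours(m,0,2)[0],key=cv2.contourArea); q=cv2.approxPolyDP(cv2.convexHull(c),12,True)[:,0]
print(q.tolist(),np.array([onz(p,u,.0865) for u in q]).round(4).tolist())
for z in (0,.0): pass
E
```

```text
t 10.3 pos [0.4381 0.2548 0.0693] shift/0.2 tool: [ 0.1386  0.7643 -0.5525] turn/5deg: [0.015 0.    0.118] q7 -2.4
0.3122649453479428 39.99853864777833 [-0.40296466 -0.85643189 -2.44024238]
t 10.3 pos [0.4381 0.2548 0.0693] shift/0.2 tool: [ 0.0196 -0.0128  0.0114] turn/5deg: [ 0.015  0.    -0.022] q7 -2.4
[[144, 212], [507, 215], [494, 294], [263, 310], [157, 294]] [[0.4912, 0.344, 0.0865], [0.47, 0.1544, 0.0865], [0.4248, 0.1594, 0.0865], [0.4283, 0.2908, 0.0865], [0.4444, 0.3487, 0.0865]]
```

View pics/w7.png

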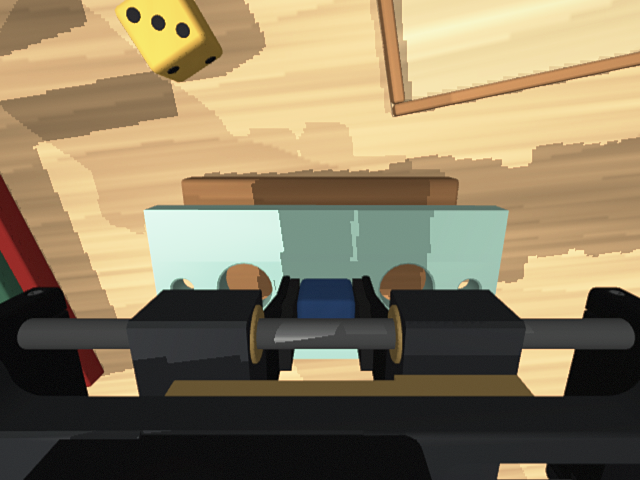

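The plate is held over the rack, with its +x corners at (144,211) and (507,214) and the block's at (183,180) and (459,180). I'll check the relative offset.

```bash
python3 - <<'E'
from h import *
import pickle
p=pickle.load(open('pics/w7.pkl','rb'))
def ctr(a,b,z,h):
    A,B=onz(p,a,z),onz(p,b,z); d=(B-A)/np.linalg.norm(B-A); n=np.array([-d[1],d[0],0]); c=(A+B)/2
    return (c-n*h if n[0]>0 else c+n*h).round(4),np.linalg.norm(B-A).round(4),np.degrees(np.arctan2(d[1],d[0])).round(2)
print('plate',ctr((144.5,211),(507.5,214),.0885,.045)); print('rack',ctr((183,179.5),(459,180),.02,.05))
im=cv2.imread('pics/w7.png'); g=cv2.cvtColor(im,cv2.COLOR_BGR2GRAY)
for u in (220,320,420): print(u,g[172:188,u].tolist(),g[200:220,u].tolist())
E
```

```text
plate (array([0.4368, 0.2538, 0.0885]), np.float64(0.1883), np.float64(-96.36))
rack (array([0.4415, 0.2565, 0.02  ]), np.float64(0.1953), np.float64(-95.97))
220 [203, 205, 154, 127, 101, 69, 64, 91, 110, 120, 130, 137, 139, 136, 135, 136] [125, 125, 127, 127, 125, 113, 105, 105, 100, 114, 232, 243, 238, 238, 238, 238, 238, 238, 237, 238]
320 [123, 123, 128, 129, 105, 69, 59, 68, 72, 73, 74, 76, 77, 78, 79, 79] [82, 78, 76, 74, 76, 101, 108, 107, 106, 106, 131, 139, 138, 138, 138, 136, 138, 138, 138, 136]
420 [127, 127, 127, 130, 106, 70, 59, 66, 72, 73, 73, 74, 74, 74, 77, 80] [80, 78, 74, 74, 75, 102, 107, 107, 105, 105, 125, 137, 137, 138, 137, 138, 137, 136, 137, 138]
```

Request:
servo_tool(deltas=[0.0215,-0.0145,0.04,0,0,-0.05,0,0,0.06,0,0,0,0,0,0,0,0,0,0,0,0,0,0,0])

```text
time: 10.7
tool_pos: [0.4417, 0.2587, 0.0488]
tool_rot: [0.0, 0.999, -0.048, -0.001]
wrist_force: [0.3, -0.5, -1.0]
opening: 0.317
grasp_force: 40.0
```

```bash
python3 - <<'E'
from h import *
plan([.4426,.2571,.044],np.radians(-95.7))
E
```

```text
t 10.7 pos [0.4417 0.2587 0.0488] shift/0.2 tool: [0.0052 0.0077 0.0241] turn/5deg: [0.007 0.019 0.037] q7 -2.43
```

Request:
servo_tool(deltas=[0.004,0.007,0.02,0,0,0.03,0,0,0.02,0,0,0,0,0,0,0,0,0])

```text
time: 11.0
tool_pos: [0.4427, 0.2573, 0.0411]
tool_rot: [0.0, 0.999, -0.049, -0.0]
wrist_force: [0.7, 0.0, -2.1]
opening: 0.315
grasp_force: 40.0
```

Request:
servo_tool(deltas=[0,0,0.015,0,0,0,0,0,0.015,0,0,0,0,0,0,0,0,0])

```text
time: 11.3
tool_pos: [0.4427, 0.2575, 0.0352]
tool_rot: [0.0, 0.999, -0.049, -0.0]
wrist_force: [0.7, 0.2, -1.7]
opening: 0.315
grasp_force: 40.0
```

Request:
servo_tool(deltas=[0,0,0.015,0,0,0,0,0,0.015,0,0,0,0,0,0,0,0,0])

```text
time: 11.6
tool_pos: [0.4427, 0.2575, 0.0291]
tool_rot: [0.0, 0.999, -0.049, -0.0]
wrist_force: [-0.1, 0.2, -1.5]
opening: 0.318
grasp_force: 40.0
```

Request:
servo_tool(deltas=[0,0,0.02,0,0,0,0,0,0.02,0,0,0,0,0,0,0,0,0])

```text
time: 11.9
tool_pos: [0.4426, 0.2574, 0.0209]
tool_rot: [0.0, 0.999, -0.049, -0.0]
wrist_force: [-0.3, -0.4, -1.6]
opening: 0.317
grasp_force: 40.0
```

Request:
servo_tool(deltas=[0,0,0.015,0,0,0,0,0,0.01,0,0,0,0,0,0,0,0,0])

```text
time: 12.2
tool_pos: [0.4428, 0.2575, 0.0163]
tool_rot: [0.0, 0.999, -0.049, -0.0]
wrist_force: [-0.8, 0.1, -1.6]
opening: 0.319
grasp_force: 40.0
```

Slid on freely. A slight push, then release and lift.

Request:
servo_tool(deltas=[0,0,0.01,0,0,0,0,0,0,0,0,0])

```text
time: 12.4
tool_pos: [0.443, 0.2577, 0.0157]
tool_rot: [0.001, 0.999, -0.049, -0.0]
wrist_force: [-4.8, -1.6, 8.5]
opening: 0.32
grasp_force: 40.0
```

Request:
servo_tool(deltas=[0,0,0,0,0,0,0,0,0,0,0,0,0,0,0,0,0,0,0,0,0,0,0,0], claw=0.6)

```text
time: 12.8
tool_pos: [0.4431, 0.2575, 0.0146]
tool_rot: [0.0, 0.999, -0.049, 0.0]
wrist_force: [-0.5, 0.0, 0.5]
opening: 0.559
grasp_force: 0.0
```

Request:
servo_tool(deltas=[0,0,-0.1,0,0,0,0,0,-0.2,0,0,0,0,0,-0.2,0,0,0,0,0,-0.2,0,0,0,0,0,-0.1,0,0,0,0,0,0,0,0,0,0,0,0,0,0,0])

```text
time: 13.5
tool_pos: [0.443, 0.2573, 0.1743]
tool_rot: [0.0, 0.999, -0.05, 0.0]
wrist_force: [-0.1, 0.2, -0.9]
opening: 0.599
grasp_force: 0.0
```

```bash
python3 snap.py w8; python3 - <<'E'
from h import *
import pickle
im=cv2.imread('pics/w8.png'); p=pickle.load(open('pics/w8.pkl','rb'))
h=cv2.cvtColor(im,cv2.COLOR_BGR2HSV); m=cv2.inRange(h,(70,25,60),(100,140,255));m=cv2.morphologyEx(m,cv2.MORPH_CLOSE,np.ones((15,15)))
c=max(cv2.findContours(m,0,2)[0],key=cv2.contourArea); q=cv2.approxPolyDP(cv2.convexHull(c),12,True)[:,0]
X=np.array([onz(p,u,.035) for u in q]);print(q.tolist(),X.round(4).tolist(),X.mean(0),[np.linalg.norm(X[i]-X[i-1]).round(4) for i in range(len(X))])
# marbles in top view
t=r.camera_params('top'); it=r.camera('top'); cv2.imwrite('pics/top1.png',it)
hh=cv2.cvtColor(it,cv2.COLOR_BGR2HSV); m=cv2.inRange(hh,(60,120,30),(85,255,255)); m[:285]=0;m[335:]=0;m[:,:365]=0;m[:,455:]=0
for c in cv2.findContours(m,0,2)[0]:
    if cv2.contourArea(c)>60: (u,v),rd=cv2.minEnclosingCircle(c); print('marble',u,v,rd,onz(t,(u,v),.028).round(4))
def crop(im,b,f): return cv2.resize(im[b[1]:b[3],b[0]:b[2]],None,fx=f,fy=f,interpolation=cv2.INTER_CUBIC)
a=crop(it,(140,180,460,340),2.5); cv2.imwrite('pics/c8.png',a)
E
```

```text
t 13.55 pos [0.4425 0.257  0.1735] shift/0.2 tool: [ 0.115   0.7776 -0.0318] turn/5deg: [0.013 0.015 0.165] q7 -2.31
[[422, 179], [414, 264], [235, 263], [229, 178]] [[0.4779, 0.1583, 0.035], [0.3902, 0.1681, 0.035], [0.4098, 0.3549, 0.035], [0.4974, 0.3453, 0.035]] [0.44382579 0.25666335 0.035     ] [np.float64(0.1881), np.float64(0.0883), np.float64(0.1878), np.float64(0.088)]
marble 387.0294189453125 307.0882263183594 8.153587341308594 [ 0.4256 -0.2172  0.028 ]
marble 426.28570556640625 305.71429443359375 8.177980422973633 [ 0.434 -0.313  0.028]
```

The plate is seated: the press met 8.5 N at seat height, and it measures (0.4438,0.2567) on the rack. Next come the marbles.

```bash
python3 - <<'E'
from h import *
plan([.425,-.26,.17],np.radians(-45))
print(pose()[0]['qpos'].round(2), onz(r.camera_params('top'),(420,266),.04))
E
```

```text
t 13.6 pos [0.4422 0.257  0.1731] shift/0.2 tool: [0.1697 2.5808 0.0184] turn/5deg: [ 2.0000e-03  3.0000e-02 -1.0133e+01] q7 -2.31
[ 0.3   0.11 -0.92  1.79  0.09  1.29 -2.31] [ 0.52957344 -0.29411685  0.04      ]
```

Request:
servo_tool(deltas=[0.03,0.215,0,0,0,0,0.03,0.215,0,0,0,0,0.03,0.215,0,0,0,0,0.03,0.215,0,0,0,0,0.01,0.215,0,0,0,0,0.01,0.215,0,0,0,0,0.01,0.215,0,0,0,0,0.01,0.215,0,0,0,0,0.005,0.215,0,0,0,0,0.005,0.215,0,0,0,0,0,0.215,0,0,0,0,0,0.215,0,0,0,0], claw=0.64)

```text
time: 14.8
tool_pos: [0.4247, -0.2604, 0.1728]
tool_rot: [-0.001, 0.999, -0.049, -0.001]
wrist_force: [1.5, 0.5, -0.1]
opening: 0.641
grasp_force: 0.0
```

Request:
servo_tool(deltas=[0,0,0,0,0,-1,0,0,0,0,0,-1,0,0,0,0,0,-1,0,0,0,0,0,-1,0,0,0,0,0,-1,0,0,0,0,0,-1,0,0,0,0,0,-1,0,0,0,0,0,-1,0,0,0,0,0,-1,0,0,0,0,0,-1,0,0,0,0,0,0,0,0,0,0,0,0])

```text
time: 16.0
tool_pos: [0.4254, -0.2589, 0.1734]
tool_rot: [-0.001, 0.926, 0.376, -0.001]
wrist_force: [0.3, 0.6, -0.8]
opening: 0.637
grasp_force: 0.0
```

```bash
cat > marb.py <<'E'
from h import *
import sys,pickle
n=sys.argv[1]; im=cv2.imread(f'pics/{n}.png'); p=pickle.load(open(f'pics/{n}.pkl','rb'))
h=cv2.cvtColor(im,cv2.COLOR_BGR2HSV); m=cv2.inRange(h,(60,100,25),(88,255,255))
for c in cv2.findContours(m,0,2)[0]:
    if cv2.contourArea(c)>300:
        e=cv2.fitEllipse(cv2.convexHull(c)); print('blob',[np.round(k,1) for k in e],cv2.contourArea(c),onz(p,e[0],.028).round(4))
E
python3 snap.py w9; python3 marb.py w9; python3 - <<'E'
from h import *
plan([.428,-.216,.08],np.radians(-45))
E
```

```text
t 16.05 pos [ 0.4255 -0.2589  0.1737] shift/0.2 tool: [ 1.3399 -1.2004 -0.0299] turn/5deg: [-0.015  0.012 10.147] q7 -0.31
blob [array([371. , 246.6]), array([29. , 32.6]), np.float64(65.3)] 302.5 [ 0.4397 -0.3133  0.028 ]
t 16.05 pos [ 0.4255 -0.2589  0.1737] shift/0.2 tool: [ 0.159  -0.1443  0.4688] turn/5deg: [-0.018  0.004 -0.153] q7 -0.31
```

View pics/w9.png

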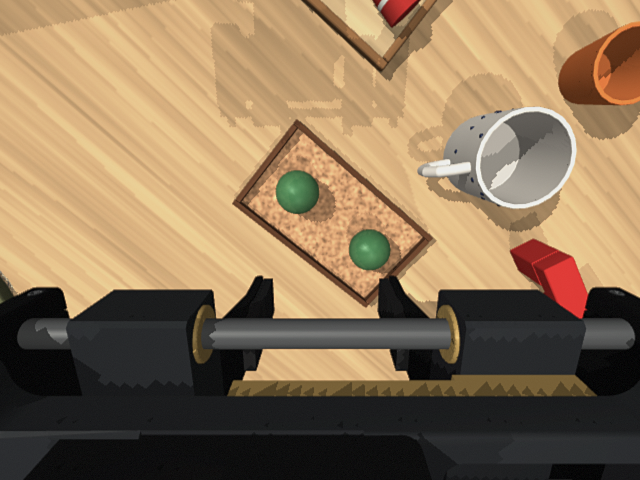

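The marbles sit at (297,192) and (370,249), clear of the lips. The mug handle is at (430,169).

```bash
python3 - <<'E'
from h import *
import pickle
p=pickle.load(open('pics/w9.pkl','rb'));t=r.camera_params('top')
for u,v in (((297.3,192),(387.2,307)),((370,249.5),(426.4,305.6))):
    print(onz(p,u,.028).round(4),tri((p,u),(t,v)).round(4))
im=cv2.imread('pics/w9.png');h=cv2.cvtColor(im,cv2.COLOR_BGR2HSV);m=cv2.inRange(h,(55,60,20),(90,255,255));m[280:]=0;m[:,:240]=0;m[:150]=0
for c in cv2.findContours(m,0,2)[0]:
    if cv2.contourArea(c)>100: print(cv2.minEnclosingCircle(c))
E
```

```text
[ 0.4276 -0.2186  0.028 ] [ 0.4265 -0.2186  0.0207]
[ 0.4367 -0.3149  0.028 ] [ 0.4354 -0.3153  0.0232]
((369.1959533691406, 249.20269775390625), 19.994985580444336)
((296.921875, 191.6588592529297), 21.132923126220703)
```

```bash
python3 - <<'E'
from h import *
plan([.4275,-.2186,-.008],np.radians(-45))
E
```

```text
t 16.05 pos [ 0.4255 -0.2589  0.1737] shift/0.2 tool: [ 0.1483 -0.1361  0.9088] turn/5deg: [-0.018  0.004 -0.153] q7 -0.31
```

Request:
servo_tool(deltas=[0.075,-0.07,0.1,0,0,-0.15,0.074,-0.066,0.18,0,0,0,0,0,0.2,0,0,0,0,0,0.16,0,0,0,0,0,0,0,0,0,0,0,0,0,0,0])

```text
time: 16.65
tool_pos: [0.428, -0.2189, 0.0469]
tool_rot: [-0.0, 0.924, 0.383, -0.0]
wrist_force: [-0.8, 0.3, -0.3]
opening: 0.637
grasp_force: 0.0
```

```bash
python3 - <<'E'
from h import *
plan([.4275,-.2186,-.008],np.radians(-45))
E
```

```text
t 16.65 pos [ 0.428  -0.2189  0.0469] shift/0.2 tool: [-0.0007 -0.0023  0.2745] turn/5deg: [-0.009 -0.     0.009] q7 -0.41
```

Request:
servo_tool(deltas=[0,0,0.1,0,0,0,0,0,0.1,0,0,0,0,0,0.05,0,0,0,0,0,0.02,0,0,0,0,0,0,0,0,0,0,0,0,0,0,0])

```text
time: 17.25
tool_pos: [0.4289, -0.2195, -0.0062]
tool_rot: [0.001, 0.924, 0.383, 0.001]
wrist_force: [0.0, -0.2, 0.8]
opening: 0.641
grasp_force: 0.0
```

Request:
servo_tool(deltas=[0,0,0,0,0,0,0,0,0,0,0,0,0,0,0,0,0,0,0,0,0,0,0,0,0,0,0,0,0,0,0,0,0,0,0,0], claw=0.3, force=20)

```text
time: 17.85
tool_pos: [0.4283, -0.2192, -0.007]
tool_rot: [0.0, 0.924, 0.383, 0.0]
wrist_force: [-0.5, 0.3, 3.8]
opening: 0.492
grasp_force: 20.0
```

Request:
servo_tool(deltas=[0,0,-0.1,0,0,0,0,0,-0.15,0,0,0,0,0,-0.15,0,0,0,0,0,-0.1,0,0,0,0,0,0,0,0,0])

```text
time: 18.35
tool_pos: [0.4298, -0.2199, 0.0951]
tool_rot: [0.002, 0.924, 0.383, 0.001]
wrist_force: [-0.4, -0.0, -1.9]
opening: 0.491
grasp_force: 20.0
```

```bash
python3 - <<'E'
from h import *
plan([.4391,.2119,.1],np.radians(-6))
plan([.4391,.2119,.1],np.radians(-45))
E
```

```text
t 18.35 pos [ 0.4298 -0.2199  0.0951] shift/0.2 tool: [ 1.5616 -1.4916 -0.0307] turn/5deg: [ 0.061  0.01  -7.785] q7 -0.39
t 18.35 pos [ 0.4298 -0.2199  0.0951] shift/0.2 tool: [ 1.5616 -1.4916 -0.0307] turn/5deg: [ 0.059 -0.011  0.015] q7 -0.39
```

Request:
servo_tool(deltas=[0.1,-0.09,0,0,0,0,0.15,-0.145,0,0,0,0,0.165,-0.16,0,0,0,0,0.165,-0.16,0,0,0,0,0.165,-0.16,0,0,0,0,0.165,-0.16,0,0,0,0,0.165,-0.16,0,0,0,0,0.165,-0.16,0,0,0,0,0.165,-0.16,0,0,0,0,0.1,-0.1,0,0,0,0,0.057,-0.036,0,0,0,0,0,0,0,0,0,0])

```text
time: 19.55
tool_pos: [0.436, 0.2151, 0.0913]
tool_rot: [-0.001, 0.923, 0.385, -0.001]
wrist_force: [-0.3, -0.3, -0.3]
opening: 0.494
grasp_force: 20.0
```

Request:
servo_tool(deltas=[0,0,0,0,0,-0.8,0,0,0,0,0,-1,0,0,0,0,0,-1,0,0,0,0,0,-1,0,0,0,0,0,-1,0,0,0,0,0,-1,0,0,0,0,0,-1,0,0,0,0,0,-1,0,0,0,0,0,0,0,0,0,0,0,0,0,0,0,0,0,0])

```text
time: 20.65
tool_pos: [0.4372, 0.2121, 0.0922]
tool_rot: [-0.0, 0.743, 0.669, -0.0]
wrist_force: [-0.1, -0.6, -0.9]
opening: 0.496
grasp_force: 20.0
```

```bash
python3 snap.py w10; python3 - <<'E'
from h import *
plan([.4391,.2119,.05],np.radians(-6))
import pickle
im=cv2.imread('pics/w10.png'); p=pickle.load(open('pics/w10.pkl','rb')); s,P,R=pose()
print(s['opening'],proj(p,[.4391,.2119,.035]),proj(p,[.4391,.2119,.051]),proj(p,[.4485,.3015,.035]))
h=cv2.cvtColor(im,cv2.COLOR_BGR2HSV); m=cv2.inRange(h,(70,25,60),(100,140,255))
for c in cv2.findContours(m,cv2.RETR_CCOMP,2)[0]:
    if 60<cv2.contourArea(c): print(cv2.minAreaRect(c))
E
```

```text
t 20.7 pos [0.4373 0.2123 0.0923] shift/0.2 tool: [-0.5521  0.122  -0.4381] turn/5deg: [-7.0000e-03  1.0000e-03 -1.7901e+01] q7 -0.7
t 20.7 pos [0.4373 0.2123 0.0923] shift/0.2 tool: [-0.0011  0.0095  0.2117] turn/5deg: [-0.004  0.005 -0.001] q7 -0.7
0.4933189395959957 [326.73122793 245.72170984] [326.79212616 252.28955315] [326.83098175 122.56874915]
((533.86474609375, 471.85882568359375), (10.507420539855957, 21.551715850830078), 57.528804779052734)
((325.5, 165.0), (244.0, 135.0), 90.0)
((326.0, 191.0), (24.0, 46.0), 0.0)
((325.7500305175781, 123.25), (42.42640686035156, 43.133514404296875), 45.0)
((325.2500305175781, 67.25000762939453), (21.920310974121094, 19.798988342285156), 45.0)
```

Request:
servo_tool(deltas=[0,0.005,0.1,0,0,0,0,0.003,0.12,0,0,0,0,0,0.1,0,0,0,0,0,0.035,0,0,0,0,0,0,0,0,0,0,0,0,0,0,0])

```text
time: 21.3
tool_pos: [0.4395, 0.2131, 0.0223]
tool_rot: [0.0, 0.743, 0.67, 0.0]
wrist_force: [0.7, -0.1, -0.8]
opening: 0.493
grasp_force: 20.0
```

```bash
python3 - <<'E'
from h import *
plan([.4391,.2119,.017],np.radians(-6)); print(pose()[0]['wrist_force'])
E
```

```text
t 21.3 pos [0.4395 0.2131 0.0223] shift/0.2 tool: [-0.0063 -0.0013  0.0267] turn/5deg: [ 0.01  -0.006  0.017] q7 -0.8
[ 0.68587272 -0.1492527  -0.81760281]
```

Small correction, lower the rest, then open slowly.

Request:
servo_tool(deltas=[-0.005,0,0.012,0,0,0,0,0,0.01,0,0,0,0,0,0,0,0,0])

```text
time: 21.6
tool_pos: [0.4392, 0.2117, 0.0175]
tool_rot: [0.0, 0.743, 0.67, 0.0]
wrist_force: [-0.2, -1.3, -0.3]
opening: 0.5
grasp_force: 20.0
```

Request:
servo_tool(deltas=[0,0,0.005,0,0,0,0,0,0,0,0,0,0,0,0,0,0,0], claw=0.54)

```text
time: 21.9
tool_pos: [0.439, 0.2117, 0.0163]
tool_rot: [0.0, 0.743, 0.67, 0.0]
wrist_force: [-0.1, 0.1, -0.4]
opening: 0.535
grasp_force: 0.0
```

Request:
servo_tool(deltas=[0,0,0,0,0,0,0,0,0,0,0,0,0,0,0,0,0,0], claw=0.7)

```text
time: 22.2
tool_pos: [0.4389, 0.2117, 0.0162]
tool_rot: [0.0, 0.743, 0.67, -0.0]
wrist_force: [-0.0, 0.5, -0.0]
opening: 0.676
grasp_force: 0.0
```

Request:
servo_tool(deltas=[0,0,-0.1,0,0,0,0,0,-0.2,0,0,0,0,0,-0.2,0,0,0,0,0,-0.15,0,0,0,0,0,0,0,0,0,0,0,0,0,0,0])

```text
time: 22.8
tool_pos: [0.4392, 0.2116, 0.1465]
tool_rot: [0.001, 0.743, 0.67, 0.0]
wrist_force: [-0.6, -1.0, -0.9]
opening: 0.701
grasp_force: 0.0
```

```bash
python3 snap.py w11; python3 - <<'E'
from h import *
import pickle
plan([.4365,-.3149,.10],np.radians(-45));plan([.4365,-.3149,.10],np.radians(-6))
p=pickle.load(open('pics/w11.pkl','rb')); im=cv2.imread('pics/w11.png');h=cv2.cvtColor(im,cv2.COLOR_BGR2HSV);m=cv2.inRange(h,(60,100,20),(88,255,255));
print('expected',proj(p,[.4391,.2119,.051]))
for c in cv2.findContours(m,0,2)[0]:
    if cv2.contourArea(c)>100: k=cv2.minEnclosingCircle(c);print(k,onz(p,k[0],.051))
t=r.camera_params('top'); it=r.camera('top'); cv2.imwrite('pics/top2.png',it); print('top exp',proj(t,[.4391,.2119,.051]))
hh=cv2.cvtColor(it,cv2.COLOR_BGR2HSV); m=cv2.inRange(hh,(60,120,30),(85,255,255))
for c in cv2.findContours(m,0,2)[0]:
    if cv2.contourArea(c)>40: print('top',cv2.minEnclosingCircle(c))
E
```

```text
t 22.85 pos [0.4384 0.2112 0.1455] shift/0.2 tool: [-0.5474  0.1148 -0.1719] turn/5deg: [-1.4000e-02  3.0000e-03 -1.7885e+01] q7 -0.64
t 22.85 pos [0.4384 0.2112 0.1455] shift/0.2 tool: [-2.6174  0.262   0.2299] turn/5deg: [-3.000e-03  1.200e-02  7.815e+00] q7 -0.64
t 22.85 pos [0.4384 0.2112 0.1455] shift/0.2 tool: [-2.6174  0.262   0.2299] turn/5deg: [-0.007  0.01   0.015] q7 -0.64
expected [324.07377604 232.41323484]
((323.4539489746094, 232.30654907226562), 23.957433700561523) [0.4385646  0.21205373 0.051     ]
top exp [210.95230921 291.29146581]
top ((426.0753479003906, 305.630126953125), 8.349811553955078)
top ((210.8095245361328, 291.76190185546875), 8.524438858032227)
top ((576.0, 274.5), 17.182939529418945)
top ((96.5, 287.5), 41.527198791503906)
top ((318.13043212890625, 230.2608642578125), 6.121899127960205)
top ((368.0, 132.5), 7.632268905639648)
top ((367.0, 114.1500015258789), 5.246287822723389)
```

Marble 1 is seated, on the expected spot in both cameras. Now for marble 2.

Request:
servo_tool(deltas=[-0.18,0.022,0,0,0,0,-0.224,0.022,0,0,0,0,-0.224,0.022,0,0,0,0,-0.224,0.022,0,0,0,0,-0.224,0.022,0,0,0,0,-0.224,0.022,0,0,0,0,-0.224,0.022,0,0,0,0,-0.224,0.022,0,0,0,0,-0.224,0.022,0,0,0,0,-0.224,0.022,0,0,0,0,-0.224,0.022,0,0,0,0,-0.197,0.02,0,0,0,0], claw=0.64)

```text
time: 24.1
tool_pos: [0.4355, -0.3161, 0.1441]
tool_rot: [-0.002, 0.743, 0.669, -0.001]
wrist_force: [0.3, 0.3, 0.1]
opening: 0.643
grasp_force: 0.0
```

Request:
servo_tool(deltas=[0,0,0,0,0,0.8,0,0,0,0,0,1,0,0,0,0,0,1,0,0,0,0,0,1,0,0,0,0,0,1,0,0,0,0,0,1,0,0,0,0,0,1,0,0,0,0,0,1,0,0,0,0,0,0,0,0,0,0,0,0,0,0,0,0,0,0])

```text
time: 25.2
tool_pos: [0.4367, -0.314, 0.1455]
tool_rot: [-0.001, 0.923, 0.384, -0.0]
wrist_force: [-0.1, 0.5, 0.3]
opening: 0.639
grasp_force: 0.0
```

```bash
python3 snap.py w12; python3 - <<'E'
from h import *
import pickle
plan([.4367,-.3151,-.008],np.radians(-45))
p=pickle.load(open('pics/w12.pkl','rb')); im=cv2.imread('pics/w12.png');h=cv2.cvtColor(im,cv2.COLOR_BGR2HSV);m=cv2.inRange(h,(60,100,20),(88,255,255));
for c in cv2.findContours(m,0,2)[0]:
    if cv2.contourArea(c)>100: k=cv2.minEnclosingCircle(c);print(k,onz(p,k[0],.028))
E
```

```text
t 25.25 pos [ 0.4368 -0.3141  0.1457] shift/0.2 tool: [ 1.5147 -1.4136 -0.1705] turn/5deg: [-9.0000e-03  7.0000e-03  1.0331e+01] q7 -0.25
t 25.25 pos [ 0.4368 -0.3141  0.1457] shift/0.2 tool: [-0.0036  0.0037  0.7684] turn/5deg: [-0.01   0.002  0.031] q7 -0.25
((328.9532165527344, 221.96421813964844), 15.17454719543457) [ 0.44375461 -0.31328577  0.028     ]
```

Request:
servo_tool(deltas=[-0.004,0.004,0.15,0,0,0,0,0,0.2,0,0,0,0,0,0.2,0,0,0,0,0,0.12,0,0,0,0,0,0.07,0,0,0,0,0,0.025,0,0,0,0,0,0,0,0,0,0,0,0,0,0,0])

```text
time: 26.05
tool_pos: [0.4382, -0.3162, -0.0053]
tool_rot: [0.001, 0.924, 0.383, 0.001]
wrist_force: [-1.0, -0.5, 0.1]
opening: 0.639
grasp_force: 0.0
```

Request:
servo_tool(deltas=[0,0,0,0,0,0,0,0,0,0,0,0,0,0,0,0,0,0,0,0,0,0,0,0,0,0,0,0,0,0,0,0,0,0,0,0], claw=0.3, force=20)

```text
time: 26.65
tool_pos: [0.4376, -0.3159, -0.006]
tool_rot: [0.001, 0.924, 0.383, 0.0]
wrist_force: [-1.2, -0.5, 4.8]
opening: 0.492
grasp_force: 20.0
```

Request:
servo_tool(deltas=[0,0,-0.1,0,0,0,0,0,-0.15,0,0,0,0,0,-0.15,0,0,0,0,0,-0.15,0,0,0,0,0,-0.1,0,0,0,0,0,0,0,0,0])

```text
time: 27.25
tool_pos: [0.4386, -0.3165, 0.1258]
tool_rot: [0.002, 0.924, 0.383, 0.001]
wrist_force: [1.0, -0.5, -0.6]
opening: 0.493
grasp_force: 20.0
```

```bash
python3 - <<'E'
from h import *
plan([.4485,.3015,.12],np.radians(-6))
E
```

```text
t 27.25 pos [ 0.4386 -0.3165  0.1258] shift/0.2 tool: [ 2.2229 -2.1467  0.0192] turn/5deg: [ 0.057  0.015 -7.783] q7 -0.25
```

Request:
servo_tool(deltas=[0.12,-0.115,0,0,0,0,0.17,-0.164,0,0,0,0,0.17,-0.164,0,0,0,0,0.17,-0.164,0,0,0,0,0.17,-0.164,0,0,0,0,0.17,-0.164,0,0,0,0,0.17,-0.164,0,0,0,0,0.17,-0.164,0,0,0,0,0.17,-0.164,0,0,0,0,0.17,-0.164,0,0,0,0,0.17,-0.164,0,0,0,0,0.17,-0.164,0,0,0,0])

```text
time: 28.45
tool_pos: [0.4451, 0.2385, 0.1217]
tool_rot: [0.0, 0.924, 0.383, -0.001]
wrist_force: [0.7, -0.6, -1.8]
opening: 0.49
grasp_force: 20.0
```

Request:
servo_tool(deltas=[0.13,-0.13,0,0,0,0,0.1,-0.1,0,0,0,-0.8,0,0,0,0,0,-1,0,0,0,0,0,-1,0,0,0,0,0,-1,0,0,0,0,0,-1,0,0,0,0,0,-1,0,0,0,0,0,-1,0,0,0,0,0,-1,0,0,0,0,0,0,0,0,0,0,0,0,0,0,0,0,0,0])

```text
time: 29.65
tool_pos: [0.4458, 0.3021, 0.1225]
tool_rot: [-0.0, 0.743, 0.669, -0.001]
wrist_force: [0.1, 0.7, -2.4]
opening: 0.492
grasp_force: 20.0
```

```bash
python3 - <<'E'
from h import *
plan([.4485,.3015,.017],np.radians(-6)); print(pose()[0]['opening'])
E
```

```text
t 29.65 pos [0.4458 0.3021 0.1225] shift/0.2 tool: [-0.0015  0.0142  0.5277] turn/5deg: [-0.011  0.006  0.   ] q7 -0.95
0.49237894408081984
```

Request:
servo_tool(deltas=[-0.001,0.01,0.15,0,0,0,0,0,0.15,0,0,0,0,0,0.12,0,0,0,0,0,0.07,0,0,0,0,0,0,0,0,0,0,0,0,0,0,0])

```text
time: 30.25
tool_pos: [0.4484, 0.3026, 0.0259]
tool_rot: [-0.0, 0.743, 0.67, 0.0]
wrist_force: [-0.5, 0.3, -0.5]
opening: 0.496
grasp_force: 20.0
```

```bash
python3 - <<'E'
from h import *
plan([.4483,.3014,.018],np.radians(-6)); print(pose()[0]['opening'])
E
```

```text
t 30.25 pos [0.4484 0.3026 0.0259] shift/0.2 tool: [-0.0059 -0.0001  0.0393] turn/5deg: [ 0.005 -0.007  0.016] q7 -1.05
0.4958831497596538
```

Request:
servo_tool(deltas=[-0.005,0,0.02,0,0,0,0,0,0.018,0,0,0,0,0,0.004,0,0,0,0,0,0,0,0,0])

```text
time: 30.65
tool_pos: [0.4489, 0.3017, 0.0182]
tool_rot: [0.0, 0.743, 0.67, 0.001]
wrist_force: [-1.3, -0.0, 5.1]
opening: 0.492
grasp_force: 20.0
```

Request:
servo_tool(deltas=[0,0,0,0,0,0,0,0,0,0,0,0,0,0,0,0,0,0], claw=0.54)

```text
time: 30.95
tool_pos: [0.4481, 0.3009, 0.0168]
tool_rot: [0.0, 0.743, 0.67, -0.0]
wrist_force: [0.3, 0.4, 0.5]
opening: 0.535
grasp_force: 0.0
```

Request:
servo_tool(deltas=[0,0,0,0,0,0,0,0,0,0,0,0,0,0,0,0,0,0], claw=0.7)

```text
time: 31.25
tool_pos: [0.448, 0.3009, 0.0167]
tool_rot: [-0.0, 0.743, 0.67, -0.0]
wrist_force: [-0.5, -0.8, -0.4]
opening: 0.675
grasp_force: 0.0
```

Request:
servo_tool(deltas=[0,0,-0.1,0,0,0,0,0,-0.2,0,0,0,0,0,-0.2,0,0,0,0,0,-0.2,0,0,0,0,0,0,0,0,0,0,0,0,0,0,0])

```text
time: 31.85
tool_pos: [0.4486, 0.3012, 0.1576]
tool_rot: [0.001, 0.743, 0.67, 0.001]
wrist_force: [-0.2, -0.8, -0.9]
opening: 0.7
grasp_force: 0.0
```

```bash
python3 snap.py w13; python3 - <<'E'
from h import *
import pickle
p=pickle.load(open('pics/w13.pkl','rb')); im=cv2.imread('pics/w13.png');h=cv2.cvtColor(im,cv2.COLOR_BGR2HSV);m=cv2.inRange(h,(60,100,20),(88,255,255));
print('expected',proj(p,[.4391,.2119,.051]),proj(p,[.4485,.3015,.051]))
for c in cv2.findContours(m,0,2)[0]:
    if cv2.contourArea(c)>100: k=cv2.minEnclosingCircle(c);print(k,onz(p,k[0],.051))
t=r.camera_params('top'); it=r.camera('top'); cv2.imwrite('pics/top3.png',it); print('top exp',proj(t,[.4391,.2119,.051]),proj(t,[.4485,.3015,.051]))
hh=cv2.cvtColor(it,cv2.COLOR_BGR2HSV); m=cv2.inRange(hh,(60,120,30),(85,255,255))
for c in cv2.findContours(m,0,2)[0]:
    if cv2.contourArea(c)>40: print('top',cv2.minEnclosingCircle(c))
d=cv2.absdiff(it,cv2.imread('pics/top0.png'))[180:270,215:390]; print('lane diff vs start',d.max(2).mean(),(d.max(2)>60).sum())
plan([.61,-.09,.2],np.radians(-90))
E
```

```text
t 31.9 pos [0.4479 0.3006 0.1563] shift/0.2 tool: [-0.9964  0.1141 -0.1176] turn/5deg: [-9.0000e-03  7.0000e-03 -1.7886e+01] q7 -0.92
expected [323.99284849 317.1918439 ] [324.02757084 229.37421578]
((323.5, 314.5), 20.651975631713867) [0.43892465 0.21491969 0.051     ]
((323.286376953125, 229.43568420410156), 22.99358367919922) [0.44781805 0.30151224 0.051     ]
((197.0, 16.0), 15.264437675476074) [0.36871261 0.48062207 0.051     ]
((233.5, 12.0), 69.54325103759766) [0.39718793 0.4803908  0.051     ]
top exp [210.95230921 291.29146581] [174.52042317 285.49991427]
top ((96.5, 317.0), 12.093486785888672)
top ((210.60000610351562, 291.79998779296875), 8.683403968811035)
top ((174.5, 286.29998779296875), 8.668436050415039)
top ((575.5, 274.0), 16.77060890197754)
top ((317.5, 230.5), 5.700977325439453)
top ((367.5, 132.5), 7.382511615753174)
top ((367.0, 114.22222137451172), 5.179593563079834)
lane diff vs start 12.403555555555556 0
t 31.95 pos [0.4474 0.3003 0.1557] shift/0.2 tool: [-1.8576  1.0095 -0.2206] turn/5deg: [-1.0000e-03  2.5000e-02  1.6816e+01] q7 -0.92
```

Both marbles are seated. Orange stands right beside the green skittle's head, where the gripper body would pass, so I'll get above the lane for a measuring view first.

Request:
servo_tool(deltas=[-0.1,0.05,-0.03,0,0,0,-0.18,0.1,-0.03,0,0,0,-0.18,0.1,-0.03,0,0,0,-0.18,0.1,-0.03,0,0,0,-0.18,0.1,-0.03,0,0,0,-0.18,0.1,-0.03,0,0,0,-0.18,0.1,-0.02,0,0,0,-0.18,0.1,-0.02,0,0,0,-0.18,0.1,0,0,0,0,-0.18,0.1,0,0,0,0,-0.15,0.07,0,0,0,0,0,0,0,0,0,1])

```text
time: 33.15
tool_pos: [0.6121, -0.0995, 0.1974]
tool_rot: [-0.001, 0.775, 0.633, -0.002]
wrist_force: [0.5, 0.4, 0.7]
opening: 0.698
grasp_force: 0.0
```

Request:
servo_tool(deltas=[0,0,0,0,0,1,0,0,0,0,0,1,0,0,0,0,0,1,0,0,0,0,0,1,0,0,0,0,0,1,0,0,0,0,0,1,0,0,0,0,0,1,0,0,0,0,0,1,0,0,0,0,0,1,0,0,0,0,0,1,0,0,0,0,0,1,0,0,0,0,0,1])

```text
time: 34.35
tool_pos: [0.6114, -0.0919, 0.1985]
tool_rot: [-0.001, 0.986, 0.164, -0.002]
wrist_force: [0.1, 0.1, 0.0]
opening: 0.702
grasp_force: 0.0
```

Request:
servo_tool(deltas=[0,0,0,0,0,1,0,0,0,0,0,1,0,0,0,0,0,1,0,0,0,0,0,0.7,0,0,0,0,0,0,0,0,0,0,0,0,0,0,0,0,0,0])

```text
time: 35.05
tool_pos: [0.6121, -0.0919, 0.2]
tool_rot: [-0.0, 1.0, 0.006, -0.001]
wrist_force: [-0.7, 0.9, -0.7]
opening: 0.698
grasp_force: 0.0
```

```bash
python3 snap.py w14
```

```text
t 35.1 pos [ 0.6122 -0.092   0.2003] shift/0.2 tool: [-0.8001 -0.9687  0.1022] turn/5deg: [-1.000e-03  1.000e-02  1.428e+00] q7 -1.59
```

View pics/w14.png

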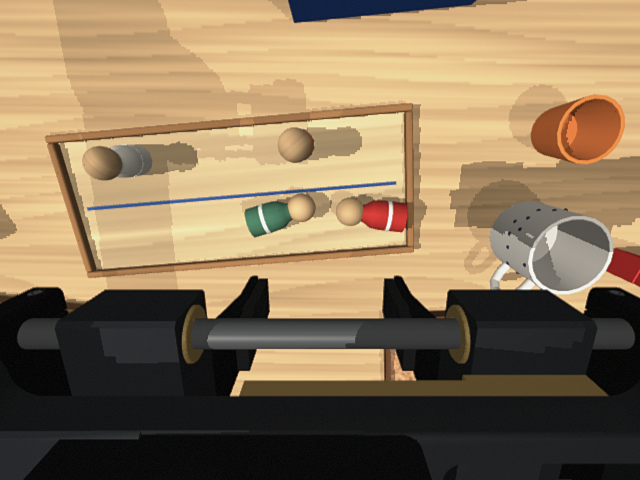

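Heads: orange (296,145), white (101,163), green (301,208) with its foot at (262,219), and red (349,211) with its foot at (388,215). The lane's outer corners are (48,139), (412,105), (412,249) and (90,274).

```bash
python3 - <<'E'
from h import *
import pickle
p=pickle.load(open('pics/w14.pkl','rb'));t=r.camera_params('top')
L=np.array([onz(p,u,.015) for u in [(48,139),(412,105),(412,249),(90,274)]]);print('lane',L.round(4).tolist(),L.mean(0).round(4), np.linalg.norm(L[0]-L[1]),np.linalg.norm(L[1]-L[2]))
for n,u,z in [('orange',(296,145),.066),('white',(101.5,163),.066),('greenH',(301.5,208),.022),('greenF',(262,219),.023),('redH',(349,211.5),.022),('redF',(388,215.5),.023)]: print(n,onz(p,u,z).round(4))
print('tri orange',tri((p,(296,145)),(t,(329.4,197))).round(4))
plan([.689,-.06,.1],np.radians(-90))
E
```

```text
lane [[0.6902, 0.2059, 0.015], [0.7289, -0.1819, 0.015], [0.5709, -0.1955, 0.015], [0.5346, 0.1904, 0.015]] [0.6311 0.0047 0.015 ] 0.38979256030893317 0.1585907619301344
orange [ 0.6878 -0.0645  0.066 ]
white [0.6692 0.1197 0.066 ]
greenH [ 0.6198 -0.066   0.022 ]
greenF [ 0.6069 -0.0216  0.023 ]
redH [ 0.6164 -0.1192  0.022 ]
redF [ 0.6126 -0.163   0.023 ]
tri orange [ 0.6879 -0.0633  0.0612]
t 35.1 pos [ 0.6122 -0.092   0.2003] shift/0.2 tool: [ 0.3863 -0.1554  0.501 ] turn/5deg: [-0.002  0.01   0.128] q7 -1.59
```

Request:
servo_tool(deltas=[0.13,-0.045,0.1,0,0,0.1,0.13,-0.05,0.12,0,0,0,0.122,-0.04,0.12,0,0,0,0,0,0.12,0,0,0,0,0,0.12,0,0,0,0,0,0,0,0,0,0,0,0,0,0,0])

```text
time: 35.8
tool_pos: [0.6886, -0.0648, 0.0849]
tool_rot: [-0.0, 1.0, 0.001, -0.0]
wrist_force: [-0.6, 0.1, 0.3]
opening: 0.7
grasp_force: 0.0
```

```bash
python3 - <<'E'
from h import *
plan([.688,-.064,.031],np.radians(-90))
E
```

```text
t 35.8 pos [ 0.6886 -0.0648  0.0849] shift/0.2 tool: [-0.0026 -0.0039  0.2694] turn/5deg: [-0.002  0.007  0.019] q7 -1.72
```

Request:
servo_tool(deltas=[-0.002,-0.003,0.1,0,0,0,0,0,0.1,0,0,0,0,0,0.065,0,0,0,0,0,0,0,0,0,0,0,0,0,0,0])

```text
time: 36.3
tool_pos: [0.689, -0.0642, 0.0331]
tool_rot: [0.0, 1.0, 0.001, 0.001]
wrist_force: [0.5, -0.7, 0.4]
opening: 0.704
grasp_force: 0.0
```

Request:
servo_tool(deltas=[0,0,0,0,0,0,0,0,0,0,0,0,0,0,0,0,0,0,0,0,0,0,0,0,0,0,0,0,0,0,0,0,0,0,0,0,0,0,0,0,0,0], claw=0.2, force=6)

```text
time: 37.0
tool_pos: [0.6884, -0.064, 0.032]
tool_rot: [0.0, 1.0, 0.001, 0.0]
wrist_force: [0.0, 1.4, 1.2]
opening: 0.364
grasp_force: 6.0
```

Request:
servo_tool(deltas=[0,0,-0.03,0,0,0,0,0,-0.05,0,0,0,0,0,0,0,0,0])

```text
time: 37.3
tool_pos: [0.6896, -0.0641, 0.05]
tool_rot: [0.0, 1.0, 0.001, 0.002]
wrist_force: [0.5, -1.2, 0.4]
opening: 0.359
grasp_force: 6.0
```

```bash
python3 - <<'E'
from h import *
plan([.674,.029,.046],np.radians(-90)); print(pose()[0]['opening'],pose()[0]['grasp_force'])
E
```

```text
t 37.3 pos [ 0.6896 -0.0641  0.05  ] shift/0.2 tool: [-0.0774 -0.4654  0.0194] turn/5deg: [ 0.004 -0.035  0.016] q7 -1.73
0.3590833810192128 5.999972149729729
```

Request:
servo_tool(deltas=[-0.005,-0.03,0,0,0,0,-0.01,-0.06,0,0,0,0,-0.012,-0.07,0,0,0,0,-0.012,-0.075,0,0,0,0,-0.012,-0.075,0,0,0,0,-0.012,-0.07,0,0,0,0,-0.01,-0.055,0,0,0,0,-0.005,-0.03,0,0,0,0,0,0,0,0,0,0,0,0,0,0,0,0,0,0,0,0,0,0,0,0,0,0,0,0])

```text
time: 38.5
tool_pos: [0.6727, 0.0277, 0.0477]
tool_rot: [0.0, 1.0, -0.0, -0.0]
wrist_force: [1.0, 0.6, -0.3]
opening: 0.358
grasp_force: 6.0
```

Request:
servo_tool(deltas=[0,0,0.03,0,0,0,0,0,0.03,0,0,0,0,0,0.015,0,0,0,0,0,0.008,0,0,0,0,0,0,0,0,0,0,0,0,0,0,0,0,0,0,0,0,0])

```text
time: 39.2
tool_pos: [0.6728, 0.0293, 0.0317]
tool_rot: [-0.0, 1.0, 0.001, 0.0]
wrist_force: [-1.6, 0.4, 4.3]
opening: 0.356
grasp_force: 6.0
```

Request:
servo_tool(deltas=[0,0,0,0,0,0,0,0,0,0,0,0,0,0,0,0,0,0], claw=0.42)

```text
time: 39.5
tool_pos: [0.6722, 0.0285, 0.0307]
tool_rot: [0.0, 1.0, 0.001, -0.0]
wrist_force: [0.6, -0.2, -1.1]
opening: 0.415
grasp_force: 0.0
```

Request:
servo_tool(deltas=[0,0,0,0,0,0,0,0,0,0,0,0,0,0,0,0,0,0], claw=0.6)

```text
time: 39.8
tool_pos: [0.6725, 0.0288, 0.0311]
tool_rot: [0.0, 1.0, 0.001, -0.0]
wrist_force: [1.1, 0.6, -0.1]
opening: 0.572
grasp_force: 0.0
```

Request:
servo_tool(deltas=[0,0,-0.1,0,0,0,0,0,-0.2,0,0,0,0,0,-0.2,0,0,0,0,0,-0.2,0,0,0,0,0,-0.1,0,0,0,0,0,0,0,0,0,0,0,0,0,0,0])

```text
time: 40.5
tool_pos: [0.6724, 0.0289, 0.191]
tool_rot: [0.0, 1.0, 0.001, 0.0]
wrist_force: [0.1, 0.0, -1.2]
opening: 0.599
grasp_force: 0.0
```

```bash
cat > sk.py <<'E'
from h import *
import sys,pickle
n=sys.argv[1]; im=cv2.imread(f'pics/{n}.png'); p=pickle.load(open(f'pics/{n}.pkl','rb'))
h=cv2.cvtColor(im,cv2.COLOR_BGR2HSV)
def big(m,k):
    for c in sorted(cv2.findContours(m,0,2)[0],key=cv2.contourArea)[::-1][:3]:
        if cv2.contourArea(c)>60:
            q=cv2.minAreaRect(c); print(k,[np.round(a,1) for a in q],onz(p,q[0],.023).round(4))
m=cv2.inRange(h,(60,90,20),(88,255,255)); m[275:]=0; big(m,'green')
m=cv2.inRange(h,(0,190,70),(6,255,255))|cv2.inRange(h,(174,190,70),(180,255,255)); m[275:]=0; big(m,'red')
m=cv2.inRange(h,(7,190,120),(14,255,255)); m[275:]=0; big(m,'orange')
E
python3 snap.py w15; python3 sk.py w14; echo; python3 sk.py w15; python3 - <<'E'
from h import *
t=r.camera_params('top');it=r.camera('top');cv2.imwrite('pics/top4.png',it)
print('orange head exp top',proj(t,[.6728,.0293,.066]))
plan([.6198,-.066,.12],np.radians(-90-73)+0)
E
```

```text
t 40.55 pos [0.6718 0.0286 0.1898] shift/0.2 tool: [-1.1085 -0.3584  0.0511] turn/5deg: [0.006 0.022 1.317] q7 -1.83
green [array([276.5, 215.1]), array([27.6, 24.3]), np.float64(74.1)] [ 0.6116 -0.0381  0.023 ]
green [array([254. , 221.8]), array([27.5, 13.3]), np.float64(71.6)] [ 0.6035 -0.0124  0.023 ]
red [array([624.6, 264.2]), array([29.7, 24.7]), np.float64(18.4)] [ 0.5578 -0.444   0.023 ]
red [array([375. , 213.7]), array([24.1, 27.6]), np.float64(8.7)] [ 0.6144 -0.1483  0.023 ]
red [array([398.8, 217.2]), array([13.8, 28.1]), np.float64(8.7)] [ 0.6108 -0.1753  0.023 ]

green [array([384., 265.]), array([18., 26.]), np.float64(90.0)] [ 0.6167 -0.0393  0.023 ]
green [array([543.5,   9.4]), array([16. , 45.4]), np.float64(55.5)] [ 0.8699 -0.1742  0.023 ]
green [array([361.4, 268.6]), array([14.6, 12.2]), np.float64(74.1)] [ 0.6123 -0.0136  0.023 ]
red [array([607.5,  29. ]), array([30. , 44.6]), np.float64(65.6)] [ 0.854  -0.2375  0.023 ]
red [array([483.7, 261.5]), array([29. , 16.5]), np.float64(23.2)] [ 0.6212 -0.1527  0.023 ]
red [array([506., 265.]), array([18., 14.]), np.float64(90.0)] [ 0.617  -0.1788  0.023 ]
orange head exp top [292.11957405 200.53428093]
t 40.6 pos [0.6716 0.0286 0.1893] shift/0.2 tool: [-0.2585  0.4724  0.3475] turn/5deg: [ 0.025  0.026 14.616] q7 -1.83
```

Request:
servo_tool(deltas=[-0.06,0.12,0,0,0,-0.4,-0.06,0.12,0,0,0,-1,-0.06,0.12,0,0,0,-1,-0.06,0.12,0,0,0,-1,0,0,0,0,0,-1,0,0,0,0,0,-1,0,0,0,0,0,-1,0,0,0,0,0,-1,0,0,0,0,0,-1,0,0,0,0,0,-1,0,0,0,0,0,-1,0,0,0,0,0,-1])

```text
time: 41.8
tool_pos: [0.6328, -0.0709, 0.1892]
tool_rot: [-0.001, 0.878, 0.479, -0.001]
wrist_force: [0.2, -0.3, 0.3]
opening: 0.6
grasp_force: 0.0
```

Request:
servo_tool(deltas=[0,0,0,0,0,-1,0,0,0,0,0,-1,0,0,0,0,0,-1,0,0,0,0,0,-1,0,0,0,0,0,-1,0,0,0,0,0,-1,0,0,0,0,0,-1,0,0,0,0,0,-1,0,0,0,0,0,-1,0,0,0,0,0,-1,0,0,0,0,0,0,0,0,0,0,0,0])

```text
time: 43.0
tool_pos: [0.6332, -0.0709, 0.19]
tool_rot: [-0.001, 0.595, 0.804, -0.0]
wrist_force: [0.6, 0.8, 0.5]
opening: 0.6
grasp_force: 0.0
```

```bash
python3 snap.py w16; sed -i 's/m\[275:\]=0/m[290:]=0/g' sk.py; python3 sk.py w16; python3 - <<'E'
from h import *
import pickle
p=pickle.load(open('pics/w16.pkl','rb'))
plan([.6198,-.066,.05],np.radians(17))
print([proj(p,X).round(1).tolist() for X in ([.6198,-.066,.022],[.6164,-.1192,.022],[.6728,.0289,.066],[.6692,.1197,.066])])
im=cv2.imread('pics/w16.png');h=cv2.cvtColor(im,cv2.COLOR_BGR2HSV)
b=cv2.imread('pics/w14.png');hb=cv2.cvtColor(b,cv2.COLOR_BGR2HSV);print('head hsv',hb[145,296],hb[208,301],hb[163,101],'floor',hb[235,330],hb[150,220])
E
```

```text
t 43.05 pos [ 0.6333 -0.0709  0.1903] shift/0.2 tool: [ 1.0847 -0.6272  0.053 ] turn/5deg: [-8.0000e-03 -1.6000e-02 -1.3304e+01] q7 0.11
green [array([314.5, 183.5]), array([23., 29.]), np.float64(90.0)] [ 0.6121 -0.041   0.023 ]
green [array([314., 158.]), array([14., 30.]), np.float64(90.0)] [ 0.6041 -0.016   0.023 ]
red [array([293.1, 279.9]), array([17.4, 28.7]), np.float64(50.2)] [ 0.6198 -0.1543  0.023 ]
red [array([282.3, 270.8]), array([ 9.9, 20.5]), np.float64(45.0)] [ 0.6049 -0.147   0.023 ]
t 43.05 pos [ 0.6333 -0.0709  0.1903] shift/0.2 tool: [ 0.0425 -0.0568  0.7016] turn/5deg: [-0.015 -0.008 -0.004] q7 0.11
[[314.8, 207.6], [298.6, 251.2], [400.0, 133.9], [435.0, 21.5]]
head hsv [ 16 104 197] [ 19  98 238] [ 17 104 164] floor [ 19  90 225] [ 18  92 217]
```

```bash
python3 - <<'E'
from h import *
import pickle
for n,(x0,x1) in (('w14',None or (0,0)),('w16',(0,0))):
    p=pickle.load(open(f'pics/{n}.pkl','rb'))
    a=np.array([.2924,-.9563,0]); H=np.array([.6198,-.066,.022])
    for s,z in((-24,.040),(-24,.023),(-60,.040),(-60,.006),(-60,.023)): print(n,s,z,proj(p,H+a*s/1000+[0,0,z-.022]).round(1))
    im=cv2.imread(f'pics/{n}.png');h=cv2.cvtColor(im,cv2.COLOR_BGR2HSV);m=cv2.inRange(h,(60,90,20),(88,255,255)); m[290:]=0;m[:140]=0
    ys,xs=np.nonzero(m); print('green extent',xs.min(),xs.max(),ys.min(),ys.max())
im=cv2.imread('pics/w16.png'); print(im[190:232,314].tolist())
a=im[140:260,250:380]; cv2.imwrite('pics/c16.png',cv2.resize(a,None,fx=5,fy=5,interpolation=cv2.INTER_CUBIC))
E
```

```text
w14 -24 0.04 [278.9 217.4]
w14 -24 0.023 [281.  214.1]
w14 -60 0.04 [247.3 226.5]
w14 -60 0.006 [253.8 219.5]
w14 -60 0.023 [250.7 222.9]
green extent 246 290 202 235
w16 -24 0.04 [314.  187.6]
w16 -24 0.023 [314.6 185.5]
w16 -60 0.04 [313.7 150.8]
w16 -60 0.006 [314.8 150.1]
w16 -60 0.023 [314.3 150.4]
green extent 274 329 151 280
[[80, 103, 64], [78, 101, 61], [75, 96, 60], [77, 100, 61], [80, 103, 62], [80, 103, 57], [84, 111, 79], [120, 166, 202], [134, 188, 230], [140, 195, 232], [145, 201, 234], [150, 208, 235], [152, 212, 235], [153, 212, 235], [155, 214, 235], [155, 215, 236], [155, 215, 236], [152, 210, 235], [150, 206, 235], [148, 204, 235], [146, 202, 235], [142, 197, 232], [137, 190, 227], [133, 184, 224], [129, 179, 220], [123, 170, 209], [116, 161, 198], [110, 152, 187], [101, 140, 171], [89, 124, 153], [75, 106, 131], [65, 90, 111], [84, 115, 135], [102, 136, 159], [104, 140, 163], [103, 139, 162], [103, 138, 161], [103, 138, 162], [102, 137, 161], [102, 136, 161], [100, 135, 159], [102, 137, 161]]
```

```bash
python3 - <<'E'
from h import *
plan([.6194,-.0648,-.010],np.radians(17))
E
```

```text
t 43.05 pos [ 0.6333 -0.0709  0.1903] shift/0.2 tool: [ 0.0486 -0.0566  1.0016] turn/5deg: [-0.015 -0.008 -0.004] q7 0.11
```

Request:
servo_tool(deltas=[0.025,-0.03,0.15,0,0,0,0.023,-0.027,0.2,0,0,0,0,0,0.2,0,0,0,0,0,0.15,0,0,0,0,0,0,0,0,0,0,0,0,0,0,0], claw=0.6, force=3)

```text
time: 43.65
tool_pos: [0.6202, -0.0648, 0.0516]
tool_rot: [-0.0, 0.594, 0.804, 0.0]
wrist_force: [0.4, 0.2, 0.6]
opening: 0.604
grasp_force: 0.0
```

```bash
python3 - <<'E'
from h import *
plan([.6194,-.0648,-.010],np.radians(17))
E
```

```text
t 43.65 pos [ 0.6202 -0.0648  0.0516] shift/0.2 tool: [ 0.0009 -0.0038  0.308 ] turn/5deg: [-0.002 -0.005  0.011] q7 0.04
```

Request:
servo_tool(deltas=[0,-0.003,0.1,0,0,0,0,0,0.1,0,0,0,0,0,0.08,0,0,0,0,0,0.025,0,0,0,0,0,0,0,0,0,0,0,0,0,0,0])

```text
time: 44.25
tool_pos: [0.6205, -0.065, -0.0086]
tool_rot: [0.001, 0.594, 0.804, 0.0]
wrist_force: [0.2, 0.2, -1.4]
opening: 0.599
grasp_force: 0.0
```

Request:
servo_tool(deltas=[0,0,0,0,0,0,0,0,0,0,0,0,0,0,0,0,0,0,0,0,0,0,0,0,0,0,0,0,0,0,0,0,0,0,0,0], claw=0.2, force=3)

```text
time: 44.85
tool_pos: [0.6197, -0.0653, -0.0097]
tool_rot: [0.0, 0.594, 0.804, 0.0]
wrist_force: [-0.1, -0.6, 1.0]
opening: 0.364
grasp_force: 3.0
```

Request:
servo_tool(deltas=[0,0,-0.03,0,0,0,0,0,-0.05,0,0,0,0,0,-0.05,0,0,0,0,0,-0.05,0,0,0,0,0,-0.05,0,0,0,0,0,-0.05,0,0,0,0,0,-0.03,0,0,0,0,0,0,0,0,0,0,0,0,0,0,0,0,0,0,0,0,0])

```text
time: 45.85
tool_pos: [0.619, -0.0652, 0.0516]
tool_rot: [-0.0, 0.594, 0.804, -0.0]
wrist_force: [0.5, -0.4, -1.2]
opening: 0.361
grasp_force: 3.0
```

```bash
python3 snap.py w17; python3 sk.py w17; python3 - <<'E'
from h import *
import pickle
s,P,R=pose(); print(P.round(4),s['opening'],s['grasp_force'],s['wrist_force'].round(1))
p=pickle.load(open('pics/w17.pkl','rb'))
print('if upright sole centre px',proj(p,P+[0,0,.035-.060]),'stripe-level',proj(p,P+[0,0,.035-.042]),'head',proj(p,P+[0,0,.035]))
t=r.camera_params('top');it=r.camera('top');cv2.imwrite('pics/top5.png',it)
sc=r.camera_params('scene');isc=r.camera('scene');cv2.imwrite('pics/scene5.png',isc)
print('scene foot px',proj(sc,P+[0,0,.035-.042]),'head',proj(sc,P+[0,0,.035]))
h=cv2.cvtColor(isc,cv2.COLOR_BGR2HSV);m=cv2.inRange(h,(60,90,20),(88,255,255))
for c in cv2.findContours(m,0,2)[0]:
    if cv2.contourArea(c)>30: print(cv2.minAreaRect(c))
E
```

```text
t 45.9 pos [ 0.619  -0.0652  0.0516] shift/0.2 tool: [ 1.038  -0.5659 -0.6409] turn/5deg: [-7.0000e-03 -1.1000e-02 -1.3283e+01] q7 0.05
green [array([324.9, 250.7]), array([45.7, 54. ]), np.float64(88.7)] [ 0.6177 -0.0603  0.023 ]
green [array([325.7, 220.7]), array([49.1, 21.6]), np.float64(1.2)] [ 0.6119 -0.04    0.023 ]
[ 0.619  -0.0652  0.0516] 0.3636925992803487 3.0000239610671997 [ 0.   0.1 -0.3]
if upright sole centre px [324.75351786 259.35289683] stripe-level [324.64923336 268.99035122] head [324.32352657 299.0905511 ]
scene foot px [331.28075392 260.44395216] head [331.76025386 244.78829913]
((66.5, 399.0), (12.0, 17.0), 90.0)
((86.75, 396.74993896484375), (11.596552848815918, 17.677669525146484), 81.8698959350586)
((105.78047180175781, 394.5243835449219), (11.374448776245117, 17.558616638183594), 83.6598129272461)
((124.26639556884766, 392.4303283691406), (11.58857536315918, 16.568038940429688), 84.80557250976562)
((143.29208374023438, 390.4208068847656), (11.442928314208984, 16.61712074279785), 84.2894058227539)
((18.235294342041016, 304.9411926269531), (21.3431339263916, 42.6862678527832), 75.96376037597656)
((592.1162109375, 188.32354736328125), (53.501197814941406, 76.6252670288086), 89.09062194824219)
```

```bash
python3 - <<'E'
from h import *
import pickle
s,P,R=pose();p=pickle.load(open('pics/w17.pkl','rb')); H=P+[0,0,.035]
X=R.apply([1,0,0]);
for tilt in (0,10,20,40):
    a=np.radians(tilt); d=np.array([0,0,-1])*np.cos(a)+X*np.sin(a); n=X*np.cos(a)+np.array([0,0,1])*np.sin(a)
    print(tilt,'sole front',proj(p,H+d*.060+n*.017).round(1),'shoulder front',proj(p,H+d*.024+n*.017).round(1))
im=cv2.imread('pics/w17.png');h=cv2.cvtColor(im,cv2.COLOR_BGR2HSV);m=cv2.inRange(h,(60,90,20),(88,255,255))
ys,xs=np.nonzero(m[:300,270:380]);print(ys.min(),ys.max(),np.bincount(ys)[205:300].tolist())
E
```

```text
0 sole front [324.9 235.4] shoulder front [324.7 252.5]
10 sole front [324.9 221.9] shoulder front [324.7 247.7]
20 sole front [324.8 209.3] shoulder front [324.6 244.1]
40 sole front [324.8 188.4] shoulder front [324.6 241.5]
210 274 [0, 0, 0, 0, 0, 15, 20, 24, 29, 33, 35, 37, 39, 41, 41, 43, 33, 25, 21, 17, 13, 11, 8, 22, 24, 27, 32, 36, 37, 39, 41, 43, 45, 46, 49, 49, 49, 50, 51, 51, 51, 52, 53, 53, 53, 53, 53, 53, 53, 55, 54, 53, 53, 53, 53, 53, 53, 53, 53, 53, 51, 36, 31, 24, 18, 15, 11, 7, 5, 1]
```

Request:
servo_tool(deltas=[0,0,0,0,0,0,0,0,0,0,0,0,0,0,0,0,0,0,0,0,0,0,0,0])

```text
time: 46.4
tool_pos: [0.6195, -0.0651, 0.0522]
tool_rot: [0.0, 0.594, 0.804, -0.0]
wrist_force: [-0.2, 1.1, -1.8]
opening: 0.362
grasp_force: 3.0
```

```bash
cat > tilt.py <<'E'
from h import *
import sys,pickle
n,lo,hi=sys.argv[1],eval(sys.argv[2]),eval(sys.argv[3])
s,P,R=pose();p=r.camera_params('wrist');im=r.camera('wrist');cv2.imwrite(f'pics/{n}.png',im)
h=cv2.cvtColor(im,cv2.COLOR_BGR2HSV);m=cv2.inRange(h,lo,hi);ys,xs=np.nonzero(m[150:300,270:380])
H=P+[0,0,.035];X=R.apply([1,0,0]);X[2]=0;X/=np.linalg.norm(X)
def row(t):
    a=np.radians(t);d=np.array([0,0,-1])*np.cos(a)+X*np.sin(a);k=X*np.cos(a)+np.array([0,0,1])*np.sin(a);return proj(p,H+d*.060+k*.017)[1]
print('top row',ys.min()+150,'cols',xs.min()+270,xs.max()+270,'rows by tilt',{t:round(row(t),1) for t in(-20,-10,0,5,10,15,20,25)}, P.round(4), s['opening'].round(3))
E
python3 tilt.py w18 '(60,90,20)' '(88,255,255)'
```

```text
Traceback (most recent call last):
  File "tilt.py", line 9, in <module>
    print('top row',ys.min()+150,'cols',xs.min()+270,xs.max()+270,'rows by tilt',{t:round(row(t),1) for t in(-20,-10,0,5,10,15,20,25)}, P.round(4), s['opening'].round(3))
                                                                                                                                                    ^^^^^^^^^^^^^^^^^^
AttributeError: 'float' object has no attribute 'round'
```

```bash
sed -i "s/s\['opening'\].round(3)/s['opening']/" tilt.py; python3 tilt.py w18 '(60,90,20)' '(88,255,255)'
```

```text
top row 210 cols 298 352 rows by tilt {-20: np.float64(264.6), -10: np.float64(249.7), 0: np.float64(235.4), 5: np.float64(228.6), 10: np.float64(221.9), 15: np.float64(215.5), 20: np.float64(209.4), 25: np.float64(203.6)} [ 0.6195 -0.0652  0.0523] 0.36314794447484117
```

Green hangs about 19° off upright, held by pad friction. A short back-and-forth shake while moving left should ratchet it closer to vertical.

Request:
servo_tool(deltas=[0.15,0,0,0,0,0,0,0,0,0,0,0,-0.12,0,0,0,0,0,0.12,0,0,0,0,0,-0.12,0,0,0,0,0,0.12,0,0,0,0,0,-0.12,0,0,0,0,0,0.17,0,0,0,0,0,0,0,0,0,0,0,0,0,0,0,0,0,0,0,0,0,0,0,0,0,0,0,0,0])

```text
time: 47.7
tool_pos: [0.6079, -0.028, 0.0521]
tool_rot: [0.0, 0.595, 0.804, -0.0]
wrist_force: [0.1, -0.2, -0.3]
opening: 0.362
grasp_force: 3.0
```

```bash
python3 tilt.py w19 '(60,90,20)' '(88,255,255)'
```

```text
top row 236 cols 300 351 rows by tilt {-20: np.float64(264.5), -10: np.float64(249.6), 0: np.float64(235.4), 5: np.float64(228.5), 10: np.float64(221.9), 15: np.float64(215.5), 20: np.float64(209.4), 25: np.float64(203.6)} [ 0.6079 -0.028   0.0521] 0.3622491482289411
```

The tilt is now about 0°. Lower and release.

Request:
servo_tool(deltas=[0,0,0.03,0,0,0,0,0,0.03,0,0,0,0,0,0.025,0,0,0,0,0,0.012,0,0,0,0,0,0.006,0,0,0,0,0,0,0,0,0,0,0,0,0,0,0])

```text
time: 48.45
tool_pos: [0.6079, -0.0269, 0.0318]
tool_rot: [0.0, 0.594, 0.804, 0.0]
wrist_force: [-1.5, -0.7, 2.3]
opening: 0.362
grasp_force: 3.0
```

Request:
servo_tool(deltas=[0,0,0,0,0,0,0,0,0,0,0,0,0,0,0,0,0,0], claw=0.42)

```text
time: 48.75
tool_pos: [0.6077, -0.0269, 0.0314]
tool_rot: [-0.0, 0.594, 0.804, 0.0]
wrist_force: [-0.1, 0.4, 0.2]
opening: 0.418
grasp_force: 0.0
```

Request:
servo_tool(deltas=[0,0,0,0,0,0,0,0,0,0,0,0,0,0,0,0,0,0], claw=0.6)

```text
time: 49.05
tool_pos: [0.6077, -0.0269, 0.0316]
tool_rot: [-0.0, 0.594, 0.804, -0.0]
wrist_force: [-0.5, -1.0, -0.3]
opening: 0.572
grasp_force: 0.0
```

Request:
servo_tool(deltas=[0,0,-0.1,0,0,0,0,0,-0.2,0,0,0,0,0,-0.2,0,0,0,0,0,-0.2,0,0,0,0,0,-0.1,0,0,0,0,0,0,0,0,0,0,0,0,0,0,0])

```text
time: 49.75
tool_pos: [0.6076, -0.027, 0.1914]
tool_rot: [0.0, 0.594, 0.804, -0.0]
wrist_force: [0.5, -0.1, -0.6]
opening: 0.601
grasp_force: 0.0
```

```bash
python3 snap.py w20; python3 sk.py w20; python3 - <<'E'
from h import *
plan([.6165,-.118,.12],np.radians(-5.7))
E
```

```text
t 49.8 pos [ 0.6071 -0.0272  0.1904] shift/0.2 tool: [ 0.8384 -0.5638  0.0532] turn/5deg: [ -0.016  -0.014 -13.284] q7 0.06
green [array([325.2, 208.2]), array([28.1, 12.6]), np.float64(2.0)] [ 0.6055 -0.0197  0.023 ]
t 49.8 pos [ 0.6071 -0.0272  0.1904] shift/0.2 tool: [-0.4482 -0.0877  0.3521] turn/5deg: [-2.000e-02  1.000e-03  4.556e+00] q7 0.06
```

Request:
servo_tool(deltas=[-0.11,-0.022,0,0,0,0,-0.11,-0.022,0,0,0,0,-0.11,-0.022,0,0,0,0,-0.118,-0.022,0,0,0,1,0,0,0,0,0,1,0,0,0,0,0,1,0,0,0,0,0,1,0,0,0,0,0,0.55,0,0,0,0,0,0,0,0,0,0,0,0])

```text
time: 50.8
tool_pos: [0.6166, -0.1177, 0.1903]
tool_rot: [-0.001, 0.741, 0.672, -0.001]
wrist_force: [0.1, 0.0, -0.6]
opening: 0.603
grasp_force: 0.0
```

```bash
python3 snap.py w21; python3 sk.py w21; python3 - <<'E'
from h import *
import pickle
plan([.6165,-.118,-.01],np.radians(-5.7))
p=pickle.load(open('pics/w21.pkl','rb')); H=np.array([.6165,-.118,.022]); a=-np.array([.0993,.995,0])
print('exp head',proj(p,H),'sole top',proj(p,H+a*.06+[0,0,.018]),'head front rim',proj(p,H-a*.016))
im=cv2.imread('pics/w21.png');h=cv2.cvtColor(im,cv2.COLOR_BGR2HSV)
u=int(round(proj(p,H)[0]));print(u,im[190:270:2,u].tolist())
m=cv2.inRange(h,(0,190,70),(6,255,255))|cv2.inRange(h,(174,190,70),(180,255,255));ys,xs=np.nonzero(m[180:310,250:400]);print('red rows',ys.min()+180,ys.max()+180,'cols',xs.min()+250,xs.max()+250)
E
```

```text
t 50.85 pos [ 0.6167 -0.1177  0.1906] shift/0.2 tool: [ 1.0019 -0.9357  0.0546] turn/5deg: [-1.3000e-02 -1.7000e-02 -1.7819e+01] q7 -0.17
green [array([578.8, 234.2]), array([34.2, 34.9]), np.float64(76.0)] [ 0.8943 -0.1656  0.023 ]
green [array([626., 226.]), array([28., 26.]), np.float64(90.0)] [ 0.9448 -0.1611  0.023 ]
red [array([590.6, 265.2]), array([41. , 29.1]), np.float64(55.0)] [ 0.912  -0.2041  0.023 ]
red [array([633. , 253.5]), array([19., 12.]), np.float64(90.0)] [ 0.9577 -0.1943  0.023 ]
red [array([325.5, 243. ]), array([24., 27.]), np.float64(90.0)] [ 0.6141 -0.1488  0.023 ]
t 50.85 pos [ 0.6167 -0.1177  0.1906] shift/0.2 tool: [-2.0000e-03  7.0000e-04  1.0028e+00] turn/5deg: [-0.019 -0.003  0.021] q7 -0.17
exp head [324.94471456 215.73708716] sole top [324.76083083 272.97316404] head front rim [324.97653686 201.23282609]
325 [[94, 127, 150], [137, 185, 217], [135, 182, 212], [127, 171, 200], [129, 172, 201], [130, 173, 202], [130, 174, 203], [106, 148, 182], [126, 174, 212], [128, 178, 218], [137, 190, 228], [146, 201, 236], [149, 207, 238], [151, 207, 238], [146, 203, 236], [142, 196, 232], [135, 186, 224], [127, 176, 215], [114, 158, 192], [98, 136, 167], [82, 113, 135], [55, 61, 209], [57, 62, 217], [57, 61, 218], [57, 62, 216], [57, 62, 216], [57, 63, 217], [57, 61, 214], [54, 59, 209], [55, 60, 208], [54, 58, 203], [54, 60, 203], [51, 57, 203], [60, 65, 203], [239, 243, 238], [250, 253, 242], [55, 60, 204], [53, 59, 205], [53, 58, 205], [55, 59, 207]]
red rows 231 273 cols 312 339
```

Request:
servo_tool(deltas=[-0.006,0,0.15,0,0,0,0,0,0.2,0,0,0,0,0,0.2,0,0,0,0,0,0.15,0,0,0,0,0,0,0,0,0,0,0,0,0,0,0], claw=0.6, force=3)

```text
time: 51.45
tool_pos: [0.6172, -0.1187, 0.0519]
tool_rot: [-0.0, 0.741, 0.672, 0.0]
wrist_force: [1.4, 0.2, 1.2]
opening: 0.595
grasp_force: 0.0
```

```bash
python3 - <<'E'
from h import *
plan([.6165,-.119,-.010],np.radians(-5.7))
E
```

```text
t 51.45 pos [ 0.6172 -0.1187  0.0519] shift/0.2 tool: [-0.002  -0.0031  0.3095] turn/5deg: [-0.005 -0.007  0.013] q7 -0.23
```

Request:
servo_tool(deltas=[-0.001,-0.003,0.1,0,0,0,0,0,0.1,0,0,0,0,0,0.08,0,0,0,0,0,0.027,0,0,0,0,0,0,0,0,0,0,0,0,0,0,0])

```text
time: 52.05
tool_pos: [0.6175, -0.1191, -0.0086]
tool_rot: [0.001, 0.741, 0.671, 0.001]
wrist_force: [0.5, 0.0, 0.8]
opening: 0.602
grasp_force: 0.0
```

Request:
servo_tool(deltas=[0,0,0,0,0,0,0,0,0,0,0,0,0,0,0,0,0,0,0,0,0,0,0,0,0,0,0,0,0,0,0,0,0,0,0,0], claw=0.2, force=3)

```text
time: 52.65
tool_pos: [0.6167, -0.119, -0.0097]
tool_rot: [0.0, 0.741, 0.671, 0.0]
wrist_force: [-0.5, 0.1, 0.6]
opening: 0.363
grasp_force: 3.0
```

Request:
servo_tool(deltas=[0,0,-0.03,0,0,0,0,0,-0.05,0,0,0,0,0,-0.05,0,0,0,0,0,-0.05,0,0,0,0,0,-0.05,0,0,0,0,0,-0.05,0,0,0,0,0,-0.03,0,0,0,0,0,0,0,0,0,0,0,0,0,0,0])

```text
time: 53.55
tool_pos: [0.6163, -0.1192, 0.0521]
tool_rot: [-0.0, 0.741, 0.671, -0.0]
wrist_force: [-0.8, 0.3, -1.0]
opening: 0.362
grasp_force: 3.0
```

Request:
servo_tool(deltas=[0.12,0,0,0,0,0,-0.12,0,0,0,0,0,0.12,0,0,0,0,0,-0.12,0,0,0,0,0,0.12,0,0,0,0,0,-0.12,0,0,0,0,0,0.12,0,0,0,0,0,-0.12,0,0,0,0,0,0,0,0,0,0,0,0,0,0,0,0,0,0,0,0,0,0,0,0,0,0,0,0,0])

```text
time: 54.75
tool_pos: [0.6165, -0.1181, 0.0521]
tool_rot: [-0.0, 0.741, 0.672, 0.0]
wrist_force: [1.3, 0.9, -0.6]
opening: 0.362
grasp_force: 3.0
```

```bash
python3 tilt.py w22 '(0,170,50)' '(6,255,255)'
```

```text
top row 232 cols 298 350 rows by tilt {-20: np.float64(264.9), -10: np.float64(250.1), 0: np.float64(235.8), 5: np.float64(229.0), 10: np.float64(222.4), 15: np.float64(216.0), 20: np.float64(209.8), 25: np.float64(204.0)} [ 0.6165 -0.1181  0.0521] 0.36179819048439354
```

Tilt is about 3°. Lower and release.

Request:
servo_tool(deltas=[0,0,0.03,0,0,0,0,0,0.03,0,0,0,0,0,0.025,0,0,0,0,0,0.012,0,0,0,0,0,0.006,0,0,0,0,0,0,0,0,0,0,0,0,0,0,0])

```text
time: 55.5
tool_pos: [0.6167, -0.1191, 0.0318]
tool_rot: [0.0, 0.741, 0.671, 0.0]
wrist_force: [-0.9, -0.2, 3.4]
opening: 0.366
grasp_force: 3.0
```

Request:
servo_tool(deltas=[0,0,0,0,0,0,0,0,0,0,0,0,0,0,0,0,0,0], claw=0.42)

```text
time: 55.8
tool_pos: [0.6163, -0.1194, 0.0313]
tool_rot: [-0.0, 0.741, 0.671, -0.0]
wrist_force: [-1.0, -1.2, -0.5]
opening: 0.419
grasp_force: 0.0
```

Request:
servo_tool(deltas=[0,0,0,0,0,0,0,0,0,0,0,0,0,0,0,0,0,0], claw=0.6)

```text
time: 56.1
tool_pos: [0.6165, -0.1191, 0.0316]
tool_rot: [0.0, 0.741, 0.671, -0.0]
wrist_force: [-1.2, -0.3, -0.1]
opening: 0.573
grasp_force: 0.0
```

Request:
servo_tool(deltas=[0,0,-0.1,0,0,0,0,0,-0.2,0,0,0,0,0,-0.2,0,0,0,0,0,-0.2,0,0,0,0,0,-0.2,0,0,0,-0.1,0,-0.2,0,0,0,-0.2,0,0,0,0,0,-0.2,0,0,0,0,0,-0.2,0,0,0,0,0,-0.2,0,0,0,0,0,0,0,0,0,0,0,0,0,0,0,0,0])

```text
time: 57.3
tool_pos: [0.5983, -0.2994, 0.2511]
tool_rot: [-0.001, 0.742, 0.67, 0.0]
wrist_force: [0.8, 1.6, -0.1]
opening: 0.597
grasp_force: 0.0
```

```bash
python3 - <<'E'
from h import *
it=r.camera('top');isc=r.camera('scene');cv2.imwrite('pics/topF.png',it);cv2.imwrite('pics/sceneF.png',isc)
f=lambda im,b,w,h:cv2.resize(im[b[1]:b[3],b[0]:b[2]],(w,h),interpolation=cv2.INTER_CUBIC)
a=f(it,(140,180,460,300+20),686,300); b=f(isc,(250,160,480,330),406,300); c=f(it,(140,260,250,330),280,178)
out=np.zeros((600,700,3),np.uint8); out[:300,:686]=a; out[300:,:406]=b; out[300:478,410:690]=c
cv2.imwrite('pics/final.png',out)
E
```

```text
(no output)
```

View pics/final.png

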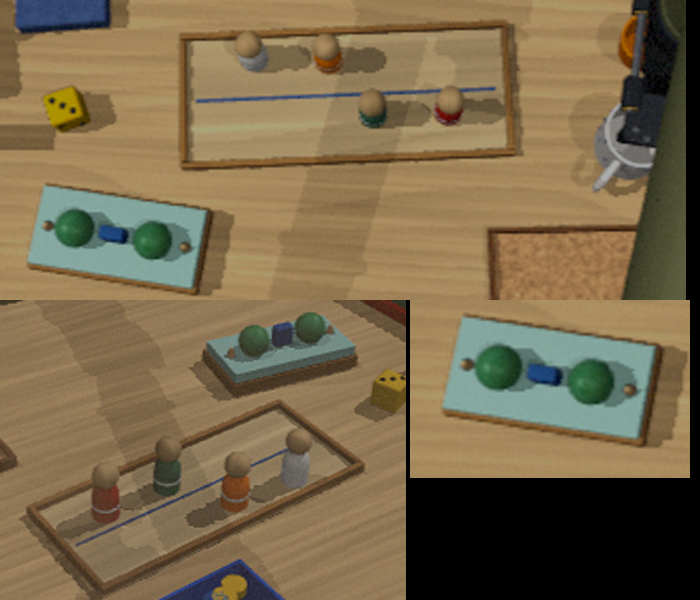

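The final picture shows all four skittles upright inside the lane: red (105,490), green (168,465), orange (236,482) and white (297,458). The plate is flush on the rack with both marbles in its holes, at (75,228) and (152,240).

```bash
python3 -c "
from cell import r
print(r.sign_off())"
```

```text
the job is handed in; nothing more can be done
None
```

I handed the job in at about 57 s: the plate sits flush on its rack with a marble in each big hole, and the last camera views show all four skittles present standing inside the lane; I also moved the orange one about 9 cm along the lane, because it blocked the gripper.

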